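Build up the arms on an inclined tube rotator

ROBOT

A 6-joint arm with a two-finger parallel gripper is mounted at the origin on a cart in front of the work surface, level with it; the furniture and walls round the work are solid. World frame = base frame: x ahead of the robot, y to its left, z up, the work surface at z = 0. Lengths are in m, angles in rad, forces in N, time in s.
With the tool pointing down it reaches from about 0.35 to 0.775 m from the base axis. Payload 7.3 kg.
Tool frame: the origin (TCP) lies midway between the tips of the shut fingers; the grasp point (between the pads) lies robot.grasp_offset behind it (robot.grasp_offset is the distance from the TCP to the grasp point, in m); z points along the fingers, x is the direction in which the jaws open and shut, and the axes are right-handed (so a half turn about z gives the same grasp; the last joint's range is limited). The gripper opens to 92 mm and grips with 3 to 60 N. Pads are 19 mm wide; open, the fingers measure 130 mm over their backs; the gripper's body (75 mm by 190 mm) begins 47 mm behind the grasp point.
Start: joints at [-0.146, 0.342, 1.524, -0, 1.275, -0.146], TCP at [0.525, 0, 0.204] pointing down, gripper open.
Joint ranges: [-2.53, 2.53], [-0.77, 2.02], [0.04, 2.7], [-1, 4.14], [0.28, 2.66], [-3.11, 3.11]. Speed limits (rad/s): [2.57, 2.57, 3.14, 3.14, 3.14, 3.14].

INTERFACE

Orientations are given as [roll, pitch, yaw] about the fixed x, y, z axes, in that order (R = Rz(yaw) Ry(pitch) Rx(roll)).
In Python, from cell import robot gives the robot as it stands. The module is installed in compiled form; this text tells all that it offers.
- The arm moves only by the tool move_arm, never from a script. Its argument "increments" is a list of rows, each a list of 7 numbers: the finger opening in mm, from 0 to 91.8, then the shift along the tool's x, y, z in mm, then the turn, a rotation vector about the tool's x, y, z in rad. A call has 1 to 12 rows; each row shifts and turns the pose as measured when the row begins, along the tool's axes as they then stand; what a row does not reach is not made up. A row lasts 1/8 s, in which the tool goes at most 62.5 mm and 10.7 degrees, less where a joint would pass 70% of its speed; a pose out of reach is approached as far as the arm can. A call is refused whole if a number of a shift passes 62.5 or a number of a turn 0.188, either way. A call with a gripper value outside its range is refused whole. The fingers move at their own pace and stop on an object; "newtons" is the grip in N (left out, the last holds). Time passes only in rows, so rows that do not move let the fingers close. It gives the time, the measured TCP pose, the force and the opening at its end, in the units of the state.
- robot.observe(): the state, without advancing time (a new reading comes with each control period).
- robot.read_camera(name): name is "scene" or "side" or "wrist"; returns a dict with "img" (480x640x3 uint8, red, green, blue), "fx", "fy", "cx", "cy" (pixels), "T" (4x4, takes a point from camera to world coordinates). Camera axes: x right, y down, z forward; pixel columns grow to the right and rows downward; lengths in m; the calibration is good to about 2 mm. The wrist camera is an equidistant fisheye: a pixel r from the principal point sees the ray r / f radians off the axis. A picture is of the moment at which its call begins. There is no depth.
- robot.hand_in(): hands the job in, once; it reports no verdict.
Trained networks look in the newest picture that a camera, given by its name, has taken for a name from the list of things; names that differ only in an ending like _2 or _b are one class to them, and where a whole thing is asked for, a point or a joint stands for the part that bears it (a point fixed in the world has none). Each returns a list of dicts, best first, with "conf" (0 to 1); they miss things now and then, are a little off and sometimes report something else, mostly with a low value. They report only what shows in the picture. A call takes as long as a camera call. They do not tell look-alikes from the thing itself.
- robot.look_for(thing, camera): "rect" ([left, top, width, height] in pixels, round what is visible of it).
The state is a dict: "time": time; "qpos": joint angles; "qvel": joint speeds; "joint_efforts": joint torques, N m; "tool_pos": TCP position; "tool_rot": TCP orientation; "contact_force": force on the tool from outside, world axes, zero at the start; "torque": the same for the moment, N m; "opening": finger opening in m.
Only numpy, scipy, OpenCV 4.12 (cv2) and the standard library are available. Lean on these libraries where they do the work, as an engineer would, in place of code of your own. Each camera call takes 0.05 s, during which the arm holds its last target.

TASK

Build up the tube rotator on its leaning spindle: first the blue arm level across the machine, fully down on the flange, then the orange arm at right angles to it, up and down the slope, flat on the blue one, and last the black winged clamp fully down on the orange arm to keep both on. Leave the things standing round about where they are.

Things in the scene. Friction and masses are not known exactly. Their poses are not given: they have to be found in the camera images.
- rotator: grey and white bench tube rotator, fixed, with a sloping white head 110x110 mm that faces its front (roughly towards the robot); base 165x130 mm, about 135 mm high without the spindle. Origin under its middle on the worktop, x to its rear, y to its left
- spindle: the rotator's steel spindle; does not turn; leans 30 deg from vertical to the front. Origin: on its axis at the face of the 72 mm flange, 105 mm above the worktop; z up along the axis, y level, x up the slope. 26 mm square (sides along x, y) for z 0-19 mm, 18 mm square for 19-39, then a 12 mm round nose to 58 mm, tapered over the last 5 mm
- lower_arm: blue arm: flat bar 150x40x20 mm (x, y, z), a 19 mm tube hole 58 mm either side of the middle and a square through-bore of 29.5 mm (sides along x, y) at the middle; 0.12 kg; starts flat on the worktop. Origin: centre of its underside, x along its length, z up. Same after a half turn about z. Seated, its underside lies on the flange
- upper_arm: orange arm: flat bar 150x40x20 mm (x, y, z), a 19 mm tube hole 58 mm either side of the middle and a square through-bore of 21.5 mm (sides along x, y) at the middle; 0.12 kg; starts flat on the worktop. Origin: centre of its underside, x along its length, z up. Same after a half turn about z. Seated, its underside lies on the blue arm, 20 mm up from the flange
- clamp: black winged clamp: hub 44x40x30 mm (x, y, z), wings 14 mm thick, 22 mm high, 104 mm over all along x; silver disc on top; blind bore 15.5 mm wide, 23 mm deep in the underside; 0.1 kg; starts upright on the worktop. Origin: centre of underside, z up. Just slides on, in any direction about the axis; seated, its underside lies on the orange arm, 40 mm up from the flange
- beaker_a: bystander, loose: clear glass beaker, 74x82 mm, 95 mm tall, left of the rotator. Origin at the centre of its underside
- beaker_b: bystander, loose: clear glass beaker, 76x84 mm, 96 mm tall, at the right rear. Origin at the centre of its underside
- petri: bystander, loose: small clear petri dish with lid, 63 mm across, 15 mm high, right of the rotator. Origin at the centre of its underside
- timer: bystander, loose: white bench timer with three keys, 62x66 mm, 19 mm high, in front at the right. Origin at the centre of its underside
- dropper_bottle: bystander, loose: amber dropper bottle, 34 mm across, 107 mm tall, in front of the rotator. Origin at the centre of its underside
- bulb: bystander, loose: red rubber pipette bulb, 50 mm across, 72 mm tall, far left. Origin at the centre of its underside
Mind the look-alikes: they are no part of the job. Leave any turquoise look-alike of the clamp alone.

How it is judged:
By the outcome, as a careful person would: the job done as asked, in the order asked, and still so for the second after the job is handed in, with the robot touching nothing.
It also fails if it takes over 72 s, if anything falls off the work surface, if the arm or the gripper's body presses on something with over 40 N, if the wrist force passes 120 N, or if a joint passes its speed limit or range.

## Working session

There is one attempt and no reset: what is moved stays moved. The work goes in short steps, Python scripts to look and compute and a tool call to move; the robot and the scene stay as the last step left them, time stands still between calls to the robot, and variables do not carry over. Pictures are saved under pics/ and viewed, and the job is handed in when it is done.

Besides the shell and the picture viewer there is one more tool, called by a JSON object that holds its "op" and its "data", one argument or row to a line. move_arm: Moves the arm, as the interface text tells. Its arguments: {"type":"object","properties":{"increments":{"type":"array"},"newtons":{"type":"number"}},"required":["increments"]}

```bash
mkdir -p pics; ls; python3 - <<'E'
from cell import robot
import cv2,numpy as np
print(robot.observe(), robot.grasp_offset)
for n in ["scene","side","wrist"]:
    c=robot.read_camera(n); cv2.imwrite(f"pics/{n}0.png",c["img"][:,:,::-1]); print(n,c["fx"],c["fy"],c["cx"],c["cy"],np.round(c["T"],4).tolist())
    for t in ["lower_arm","upper_arm","clamp","spindle","rotator"]:
        print(t,[(r["rect"],round(r["conf"],2)) for r in robot.look_for(t,n)])
print(robot.observe()["time"])
E
```

```text
pics
{'time': 0.0, 'qpos': array([-1.45983381e-01,  3.42734741e-01,  1.52500419e+00,  2.96086343e-06,
        1.27538668e+00, -1.46029962e-01]), 'qvel': array([-0.00065179,  0.0004989 , -0.00013058,  0.00089121, -0.00020408,
        0.00049873]), 'joint_efforts': array([ 7.61924657e-04, -4.31245601e+01, -2.44219762e+01,  7.17750052e-02,
        5.59406646e-02, -1.04314388e-04]), 'tool_pos': array([5.24568567e-01, 9.53912667e-05, 2.03743225e-01]), 'tool_rot': array([-3.14136679e+00,  1.51622532e-03,  4.58884350e-05]), 'contact_force': array([-0.13699905,  0.08577549,  0.90547364]), 'torque': array([ 0.04440442, -0.02432351, -0.03194786]), 'opening': 0.09199117007112455} 0.0188
scene 519.8812574301566 519.8812574301566 320.9827993006443 240.88783110872578 [[0.8761, -0.2354, 0.4207, -0.0028], [-0.482, -0.4399, 0.7577, -0.8889], [0.0067, -0.8667, -0.4989, 0.6993], [0.0, 0.0, 0.0, 1.0]]
lower_arm [([228.5, 228.6, 18.7, 35.2], 0.9)]
upper_arm [([342.0, 361.7, 85.0, 31.2], 0.9)]
clamp [([207.5, 205.0, 30.6, 23.5], 0.64), ([299.9, 208.0, 26.4, 7.1], 0.52)]
spindle [([336.1, 235.4, 57.8, 60.3
[... 199 characters left out ...]
7], [-0.0218, -0.7503, -0.6607, 1.1624], [0.0, 0.0, 0.0, 1.0]]
lower_arm []
upper_arm [([375.5, 186.4, 38.0, 38.1], 0.6), ([329.4, 201.9, 16.4, 11.7], 0.56)]
clamp [([205.9, 301.0, 33.7, 23.1], 0.79), ([249.7, 364.6, 44.7, 28.6], 0.65)]
spindle [([290.4, 194.4, 48.4, 49.1], 0.59)]
rotator [([276.8, 195.8, 75.4, 63.9], 0.57)]
wrist 371.64829954431775 371.64829954431775 317.68136435195436 241.70464618323712 [[1.0, 0.0013, 0.0011, 0.5253], [0.0016, -0.9542, -0.2993, 0.0805], [0.0006, 0.2993, -0.9542, 0.3834], [0.0, 0.0, 0.0, 1.0]]
lower_arm []
upper_arm []
clamp [([127.1, 135.7, 62.1, 37.6], 0.45)]
spindle [([288.9, 227.7, 141.6, 154.0], 0.61)]
rotator [([274.8, 205.9, 185.0, 172.6], 0.61)]
0.9
```

View pics/scene0.png

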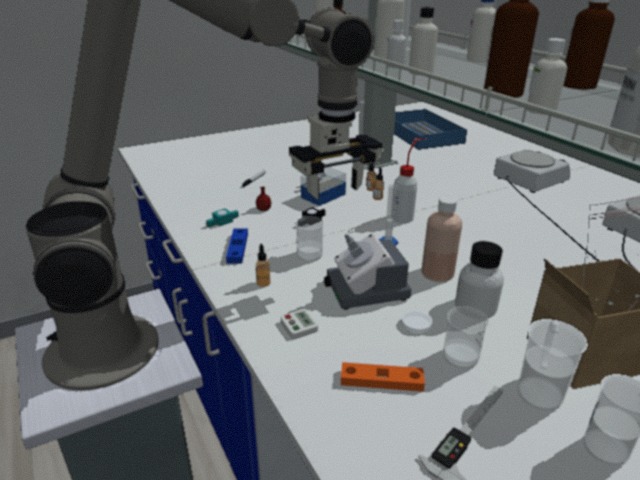

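View pics/side0.png

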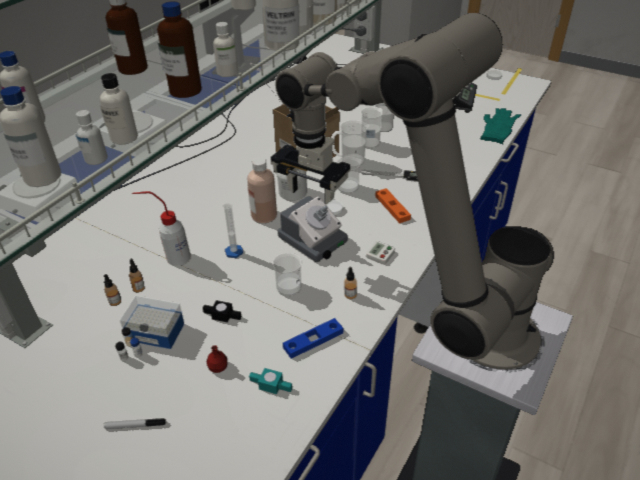

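View pics/wrist0.png

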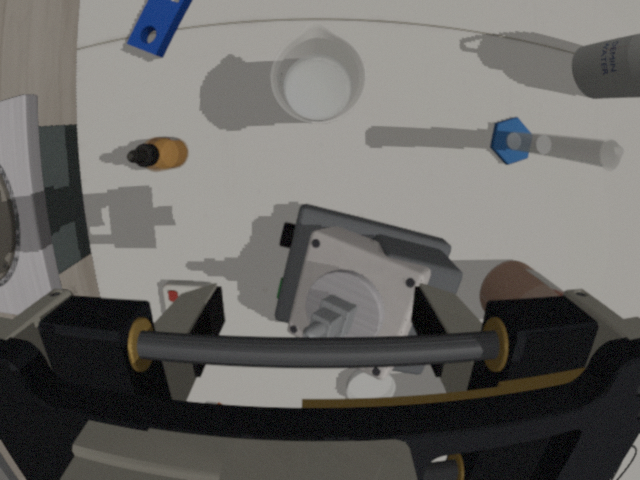

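```bash
cat > h.py <<'E'
import numpy as np,cv2,pickle
from scipy.spatial.transform import Rotation as R
def unproj(c,p,z):
    d=ray(c,p); T=c["T"]; o=T[:3,3]; return o+d*(z-o[2])/d[2]
def ray(c,p):
    p=np.asarray(p,float); u=(p[0]-c["cx"])/c["fx"]; v=(p[1]-c["cy"])/c["fy"]
    if c["name"]=="wrist":
        r=np.hypot(u,v); s=np.sinc(r/np.pi); d=np.array([u*s,v*s,np.cos(r)])
    else: d=np.array([u,v,1.])
    return c["T"][:3,:3]@d
def proj(c,P):
    P=np.atleast_2d(P); q=(P-c["T"][:3,3])@c["T"][:3,:3]
    if c["name"]=="wrist":
        r=np.hypot(q[:,0],q[:,1]); th=np.arctan2(r,q[:,2]); k=th/np.maximum(r,1e-9)
        return np.c_[c["cx"]+c["fx"]*q[:,0]*k, c["cy"]+c["fy"]*q[:,1]*k]
    return np.c_[c["cx"]+c["fx"]*q[:,0]/q[:,2], c["cy"]+c["fy"]*q[:,1]/q[:,2]]
def cam(n,tag):
    from cell import robot
    c=dict(robot.read_camera(n)); c["name"]=n
    pickle.dump(c,open(f"pics/{n}{tag}.pkl","wb")); cv2.imwrite(f"pics/{n}{tag}.png",c["img"][:,:,::-1]); return c
def load(n,tag): return pickle.load(open(f"pics/{n}{tag}.pkl","rb"))
def crop(c,x0,y0,w,h,out,s=6):
    im=c["img"][y0:y0+h,x0:x0+w,::-1]; im=cv2.resize(im,None,fx=s,fy=s,interpolation=cv2.INTER_CUBIC)
    for k in range(0,w,10): cv2.putText(im,str(x0+k),(k*s,8),0,.3,(0,0,255),1); cv2.line(im,(k*s,10),(k*s,16),(0,0,255),1)
    for k in range(0,h,10): cv2.putText(im,str(y0+k),(0,k*s+4),0,.3,(0,0,255),1); cv2.line(im,(20,k*s),(26,k*s),(0,0,255),1)
    cv2.imwrite(out,im)
E
python3 - <<'E'
from h import *
for n in ["scene","side","wrist"]: cam(n,"1")
s=load("side","1"); sc=load("scene","1"); w=load("wrist","1")
crop(s,275,310,75,55,"pics/c_blue.png",10)
crop(s,190,290,110,110,"pics/c_clamps.png",5)
crop(s,270,185,85,80,"pics/c_rot_s.png",7)
crop(sc,315,220,105,100,"pics/c_rot_sc.png",6)
crop(sc,330,350,110,50,"pics/c_or_sc.png",7)
crop(s,365,180,60,50,"pics/c_or_s.png",10)
print("blue",unproj(s,(313,338),.02),"orange",unproj(sc,(383,373),.02),unproj(s,(394,205),.02),"clamp",unproj(s,(222,306),.03))
E
```

```text
blue [0.36999542 0.25229061 0.02      ] orange [ 0.43736177 -0.33236527  0.02      ] [ 0.42720901 -0.31940269  0.02      ] clamp [0.61911805 0.28665406 0.03      ]
```

View pics/c_blue.png

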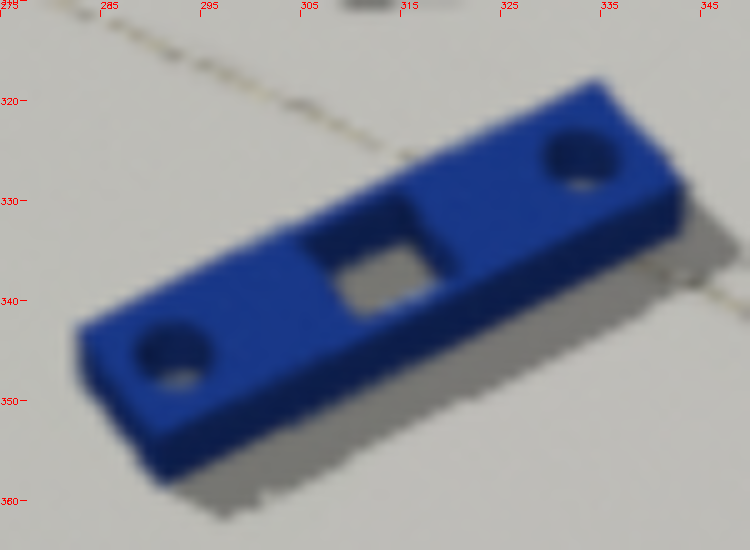

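View pics/c_clamps.png

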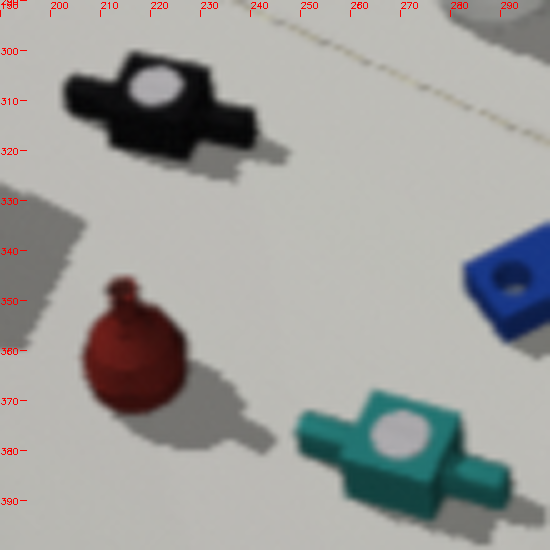

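View pics/c_rot_s.png

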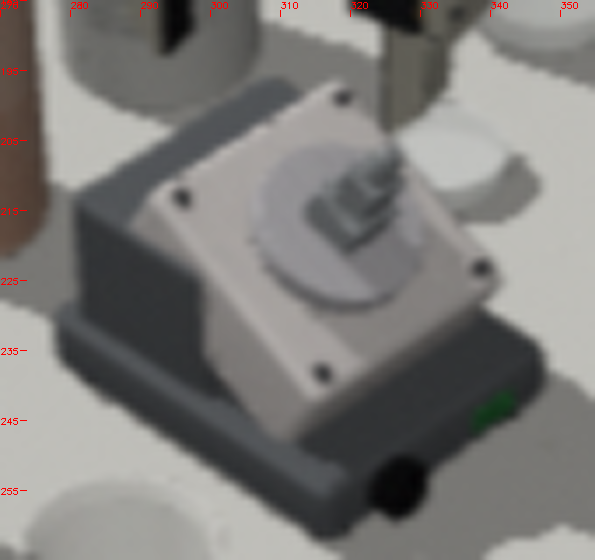

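View pics/c_rot_sc.png

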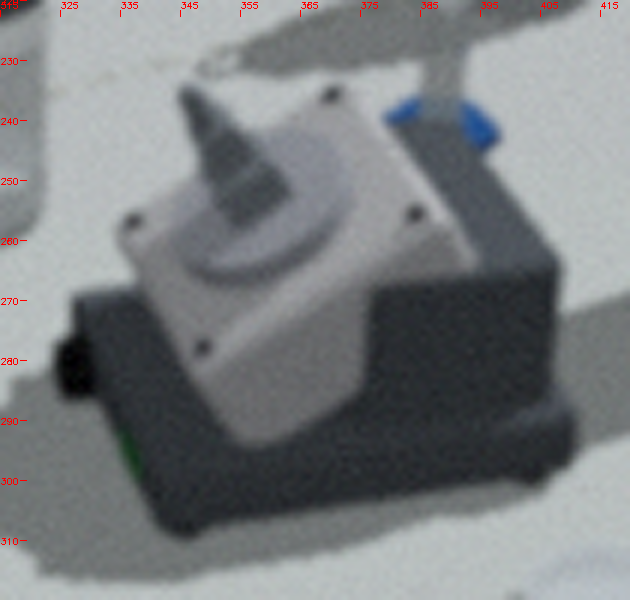

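View pics/c_or_sc.png

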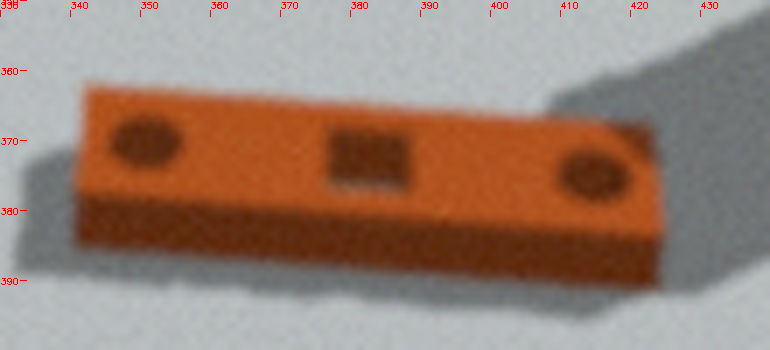

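View pics/c_or_s.png

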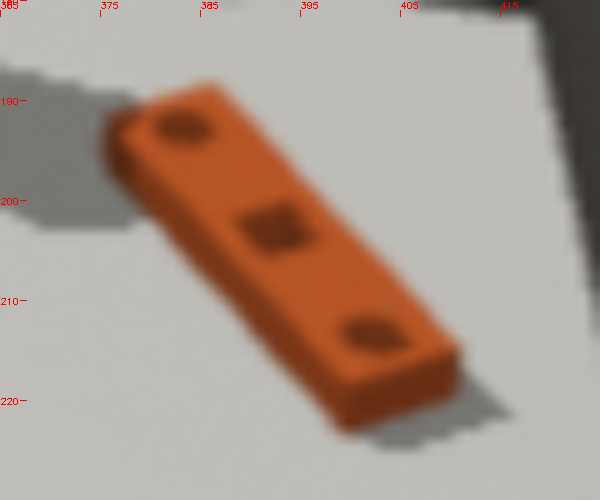

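```bash
python3 - <<'E'
from h import *
w=load("wrist","1")
crop(w,270,195,200,190,"pics/c_rot_w.png",4)
print(w["T"][:3,3])
E
```

```text
[0.52534748 0.08053663 0.38344049]
```

View pics/c_rot_w.png

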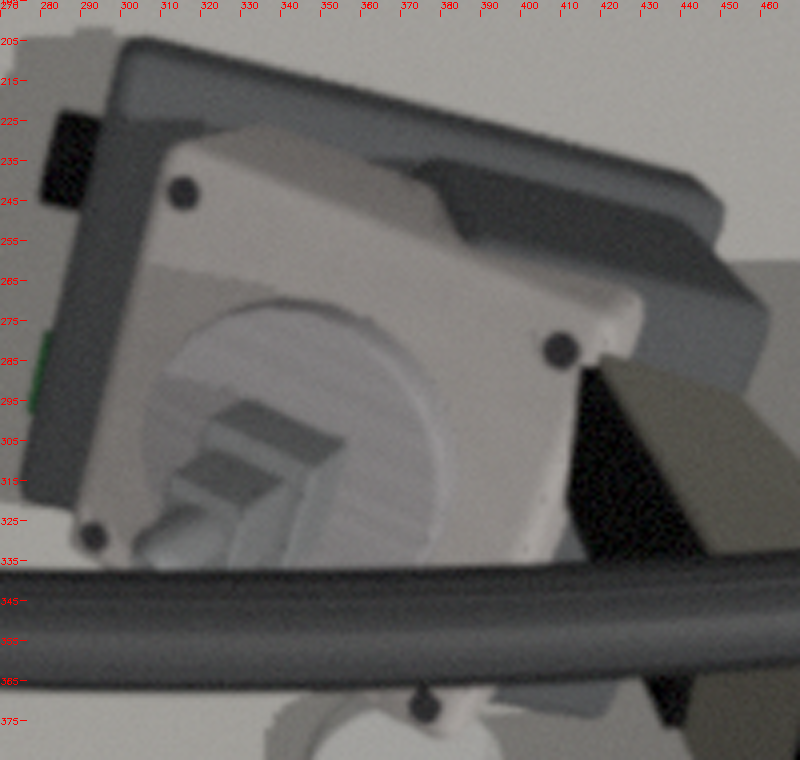

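```bash
cat > fit.py <<'E'
from h import *
from scipy.optimize import least_squares
C={n:load(n,"1") for n in ["scene","side","wrist"]}
def cp(s,x0,y0,pts): return (np.array(pts,float)+.5)/s-.5+[x0,y0]
th=np.pi/6
def Rs(yaw): 
    Rz=R.from_euler('z',yaw).as_matrix()
    return Rz@np.array([[np.cos(th),0,-np.sin(th)],[0,1,0],[np.sin(th),0,np.cos(th)]])
scr=[(-1,1),(1,1),(-1,-1),(1,-1)] # FL RL FR RR
obs={"wrist":cp(4,270,195,[(183,193),(561,350),(93,536),(425,705)]),
"side":cp(7,270,185,[(322,373),(182,198),(482,268),(343,97)]),
"scene":cp(6,315,220,[(133,221),(333,94),(203,348),(416,213)])}
extra={"wrist":[((-13,13,0),(252,398)),((13,13,0),(345,442)),((13,13,19),(303,470)),((9,9,39),(232,510)),((9,9,19),(282,481))]}
def model(p,cams):
    x,y,yaw,s,f,ox=p; Rm=Rs(yaw); o=np.array([x,y,.105]); r=[]
    for n in cams:
        P=np.array([[a*s+ox,b*s,-f] for a,b in scr])@Rm.T+o
        r.append((proj(C[n],P)-obs[n])*(0.0006 if n=='wrist' else .0015)*1000)
        if n in extra:
            P=np.array([e[0] for e in extra[n]])/1000@Rm.T+o
            q=cp(4,270,195,[e[1] for e in extra[n]])
            r.append((proj(C[n],P)-q)*.6)
    return np.concatenate([a.ravel() for a in r])
if __name__=="__main__":
    for cams in [["wrist"],["side","scene"],["wrist","side","scene"]]:
        sol=least_squares(model,[.55,-.02,-.2,.045,.005,0],args=(cams,))
        print(cams,np.round(sol.x,4),np.round(sol.fun,1))
    def arm(cn,pts,g):
        q=np.array([p[1] for p in pts]);L=np.array([p[0] for p in pts])/1000
        def f(p):
            P=L@R.from_euler('z',p[2]).as_matrix().T+[p[0],p[1],0]
            return (proj(C[cn],P)-q).ravel()
        s=least_squares(f,g); print(cn,np.round(s.x,4),np.round(s.fun,1))
    top=lambda a,b:(a,b,20)
    # blue side; x dir toward +x? 
    q=cp(10,275,310,[(80,327),(155,433),(683,185),(597,78),(175,352),(582,155)])
    B=[(top(75,-20)),(top(75,20)),(top(-75,20)),(top(-75,-20)),top(58,0),top(-58,0)]
    arm("side",list(zip(B,q)),[.37,.25,.5])
    # orange side
    q=cp(10,365,180,[(108,118),(215,85),(460,345),(345,388),(185,128),(375,335),(275,228)])
    arm("side",list(zip([top(75,20),top(75,-20),top(-75,-20),top(-75,20),top(58,0),top(-58,0),top(0,0)],q)),[.43,-.32,-.4])
    q=cp(7,330,350,[(85,86),(650,127),(662,237),(80,192),(145,142),(592,175),(368,159)])
    arm("scene",list(zip([top(-75,20),top(75,20),top(75,-20),top(-75,-20),top(-58,0),top(58,0),top(0,0)],q)),[.43,-.32,-.4])
    # clamp side: hub top corners
    q=cp(5,190,290,[(130,52),(213,68),(105,95),(158,85)])
    print([np.round(unproj(C['side'],a,.031),4) for a in q])
    print("disc",unproj(C['side'],cp(5,190,290,[(157,86)])[0],.032))
    for a in cp(5,190,290,[(65,100),(252,145)]): print(unproj(C['side'],a,.01))
E
python3 fit.py
```

```text
['wrist'] [ 0.5433 -0.0695 -0.2427  0.045   0.0133  0.0012] [ 0.  -0.1 -0.   0.   0.2 -0.  -0.1  0.1 -2.1 -0.8  0.1  0.1  0.6  0.2
  0.8  0.6  0.3 -0.1]
['side', 'scene'] [-7.6362  2.0006 -0.2477  0.0451  4.2305  7.308 ] [ 0.1  0.  -0.1 -0.3 -0.2 -0.  -0.   0.1  0.  -0.1 -0.2 -0.  -0.   0.1
 -0.   0.2]
['wrist', 'side', 'scene'] [ 0.5433 -0.0689 -0.2445  0.045   0.0119  0.0013] [-0.3 -0.3 -0.2  0.  -0.2 -0.  -0.4  0.3 -2.  -1.1  0.2 -0.2  0.7 -0.2
  0.9  0.2  0.4 -0.5  0.4 -0.3  0.2 -0.4 -0.1 -0.3  0.  -0.1  0.3  0.1
 -0.   0.2  0.5  0.3  0.3  0.3]
side [0.3756 0.2439 1.0873] [-0.7 -0.1 -0.   0.5  0.3 -0.4  0.1 -0.1  0.1 -0.   0.2  0.1]
side [ 0.437  -0.3282 -0.6049] [-0.5 -0.3  0.  -0.3  0.1  0.5 -0.  -0.2  0.1 -0.  -0.1  0.1  0.3  0.2]
scene [ 0.4369 -0.33   -0.5983] [-0.1 -0.2  0.4 -0.2  0.4 -0.  -0.7  0.1 -0.   0.1  0.1  0.  -0.1 -0. ]
[array([0.6455, 0.279 , 0.031 ]), array([0.6018, 0.2665, 0.031 ]), array([0.638, 0.309, 0.031]), array([0.6189, 0.29  , 0.031 ])]
disc [0.61828024 0.29148032 0.032     ]
[0.66814282 0.30830942 0.01      ]
[0.56648275 0.28453401 0.01      ]
```

```bash
cat > plan.py <<'E'
from h import *
from fit import Rs
SP=np.array([.5433,-.0689,.105]); YAW=-.2445
def pose():
    from cell import robot
    o=robot.observe(); return np.array(o["tool_pos"]),R.from_euler('xyz',o["tool_rot"]).as_matrix(),o
def down(yaw): # tool x at yaw, z down
    return R.from_euler('xyz',[np.pi,0,yaw]).as_matrix()
def spin(which): # tool rot at spindle: 'x' jaws along +x of spindle; 'y' jaws along +y
    M=Rs(YAW)
    if which=='x': X=M[:,0]
    else: X=M[:,1]
    Z=-M[:,2]; return np.c_[X,np.cross(Z,X),Z]
def spt(v,off=(0,0,0)): return SP+Rs(YAW)@(np.array(v)/1000)
def plan(ways,op,p=None,Rm=None):
    # ways: list of (pos,R,n); prints rows
    if p is None: p,Rm,_=pose()
    rows=[]
    for (q,Q,n) in ways:
        rv=R.from_matrix(Rm.T@Q).as_rotvec()
        d=(q-p)/n
        for i in range(n):
            Ri=Rm@R.from_rotvec(rv*i/n).as_matrix()
            s=Ri.T@d*1000
            rows.append([op]+[round(float(x),1) for x in s]+[round(float(x),3) for x in rv/n])
        p,Rm=q,Q
    print(str(rows).replace(" ",""))
    print("max",np.abs(np.array(rows)[:,1:4]).max(),np.abs(np.array(rows)[:,4:]).max())
E
python3 - <<'E'
from plan import *
w=load("wrist","1"); s=load("side","1"); sc=load("scene","1")
print("beaker base w",unproj(w,(316,92),0),unproj(s,(289,287),0), unproj(sc,(309,253),0))
print("bottle",unproj(s,(350,293),0),unproj(sc,(263,282),0),unproj(w,(168,153),.03))
print("bulb",unproj(s,(218,367),.01),unproj(sc,(263,206),.01))
for n,z in (("beaker_a",0),("bulb",0),):pass
plan([(np.array([.376,.244,.2]),down(-.484),8)],91)
E
```

```text
beaker base w [0.52383993 0.1185546  0.        ] [0.52577513 0.12028566 0.        ] [0.52928478 0.13287455 0.        ]
bottle [0.37382031 0.0577609  0.        ] [0.3718677  0.06716303 0.        ] [0.37656746 0.06202253 0.03      ]
bulb [0.52138859 0.43245596 0.01      ] [0.52623837 0.42436171 0.01      ]
[[91,-18.6,-30.5,0.6,-0.0,-0.0,0.06],[91,-20.4,-29.3,0.6,-0.0,-0.0,0.06],[91,-22.2,-28.0,0.6,-0.0,-0.0,0.06],[91,-23.8,-26.6,0.6,-0.0,-0.0,0.06],[91,-25.4,-25.1,0.6,-0.0,-0.0,0.06],[91,-26.9,-23.6,0.6,-0.0,-0.0,0.06],[91,-28.2,-21.9,0.6,-0.0,-0.0,0.06],[91,-29.5,-20.1,0.6,-0.0,-0.0,0.06]]
max 30.5 0.06
```

{"op": "move_arm", "data": {
  "increments": [
    [80,-18.6,-30.5,0,0,0,0.06],
    [80,-20.4,-29.3,0,0,0,0.06],
    [80,-22.2,-28,0,0,0,0.06],
    [80,-23.8,-26.6,0,0,0,0.06],
    [80,-25.4,-25.1,0,0,0,0.06],
    [80,-26.9,-23.6,0,0,0,0.06],
    [80,-28.2,-21.9,0,0,0,0.06],
    [80,-29.5,-20.1,0,0,0,0.06]
  ]
}}

```text
time: 2.05
tool_pos: [0.3746, 0.2501, 0.2045]
tool_rot: [-3.14, -0.002, -0.501]
contact_force: [0.0, -0.1, -0.3]
opening: 0.0801
```

```bash
python3 - <<'E'
from h import *
c=cam("wrist","2")
E
```

```text
(no output)
```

View pics/wrist2.png

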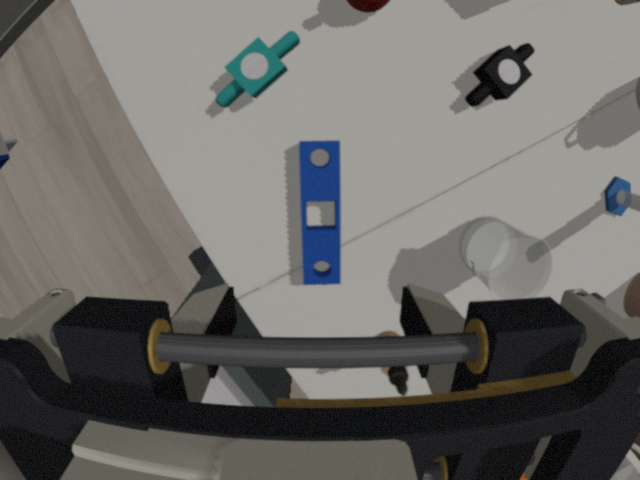

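```bash
python3 - <<'E'
from h import *
c=load("wrist","2")
crop(c,280,130,80,165,"pics/c_b2.png",4)
crop(c,455,35,85,80,"pics/c_cl2.png",8)
E
```

```text
(no output)
```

View pics/c_b2.png

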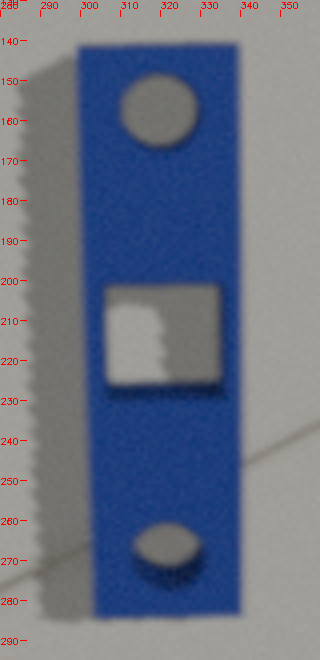

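View pics/c_cl2.png

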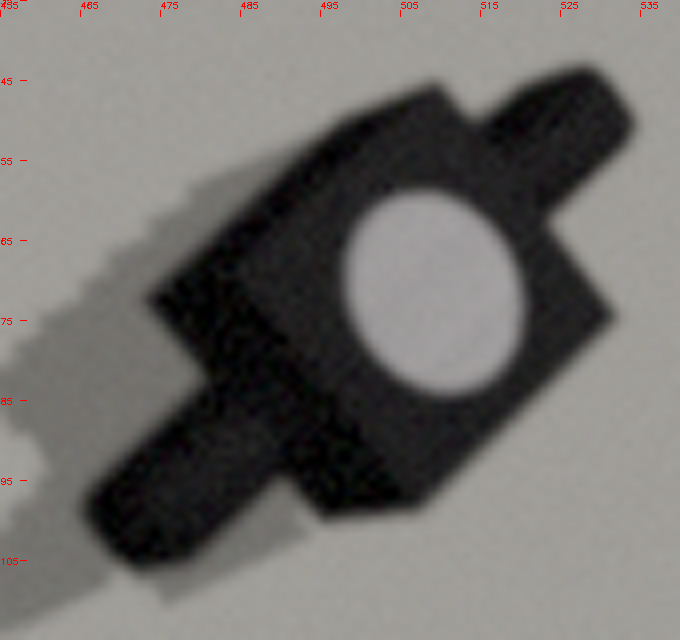

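```bash
python3 - <<'E'
from plan import *
from fit import cp
from scipy.optimize import least_squares
c=load("wrist","2")
q=cp(4,280,130,[(78,46),(238,43),(242,614),(95,616),(158,111),(168,556),(104,284),(220,284)])
L=np.array([(-20,75),(20,75),(20,-75),(-20,-75),(0,58),(0,-58),(-14.75,14.75),(14.75,14.75)])/1000
P=np.c_[L,np.full(8,.02)]
def f(p): return (proj(c,P@R.from_euler('z',p[2]).as_matrix().T+[p[0],p[1],0])-q).ravel()
s=least_squares(f,[.376,.244,-.5]); print(s.x,np.round(s.fun,1))
x,y,a=s.x
# clamp
q=cp(8,455,35,[(435,290)])[0]; print("clamp disc",unproj(c,q,.031))
t=cp(8,455,35,[(440,82),(612,315),(420,500)])
for k in t: print(unproj(c,k,.03))
yw=a
plan([(np.array([x,y,.06]),down(yw),4),(np.array([x,y,.003]),down(yw),2)],60)
E
```

```text
[ 0.37598351  0.24377072 -0.47903505] [-0.8 -0.6  0.6 -0.6  0.3  0.2 -0.4  0.5  0.2 -0.  -0.2  0.4 -0.2  0.4
  0.4 -0.2]
clamp disc [0.61953157 0.29010326 0.031     ]
[0.63498375 0.31442767 0.03      ]
[0.64506225 0.27755358 0.03      ]
[0.60473962 0.26627171 0.03      ]
[[60,1.9,1.7,36.1,-0.001,0.0,-0.006],[60,1.9,1.6,36.1,-0.001,0.0,-0.006],[60,1.8,1.6,36.1,-0.001,0.0,-0.006],[60,1.8,1.6,36.1,-0.001,0.0,-0.006],[60,0.0,-0.0,28.5,0.0,0.0,0.0],[60,0.0,-0.0,28.5,0.0,0.0,0.0]]
max 36.1 0.006
```

{"op": "move_arm", "data": {
  "increments": [
    [62,1.9,1.7,36,0,0,-0.006],
    [62,1.9,1.6,36,0,0,-0.006],
    [62,1.8,1.6,36,0,0,-0.006],
    [62,1.8,1.6,36,0,0,-0.006],
    [62,0,0,28,0,0,0],
    [62,0,0,16,0,0,0],
    [62,0,0,5,0,0,0]
  ],
  "newtons": 30
}}

```text
time: 2.98
tool_pos: [0.3784, 0.2459, 0.0078]
tool_rot: [-3.134, -0.004, -0.472]
contact_force: [-0.0, 0.5, 0.5]
opening: 0.062
```

```bash
python3 - <<'E'
from plan import *
plan([(np.array([.376,.2438,.004]),down(-.479),1)],60)
E
```

```text
[[60,-1.2,3.0,3.7,-0.008,-0.004,0.007]]
max 3.7 0.008
```

{"op": "move_arm", "data": {
  "increments": [
    [62,-1.2,3,3.7,-0.008,-0.004,0.007],
    [38,0,0,0,0,0,0],
    [38,0,0,0,0,0,0],
    [38,0,0,0,0,0,0]
  ],
  "newtons": 30
}}

```text
time: 3.48
tool_pos: [0.3772, 0.2441, 0.0055]
tool_rot: [-3.14, -0.002, -0.479]
contact_force: [0.4, -0.3, -0.1]
opening: 0.0397
```

```bash
python3 - <<'E'
from plan import *
p,Rm,_=pose()
up=p+[0,0,.16]
T=spt((0,.8,66+5.5)); print(T)
plan([(up,Rm,4),(T+[-.02,0,.04],spin('x'),8)],38)
E
```

```text
[ 0.50880692 -0.05946975  0.16692082]
[[38,0.1,-0.1,-40.0,0.0,0.0,0.0],[38,0.1,-0.1,-40.0,0.0,0.0,0.0],[38,0.1,-0.1,-40.0,0.0,0.0,0.0],[38,0.1,-0.1,-40.0,0.0,0.0,0.0],[38,29.9,27.2,-5.2,0.007,0.065,-0.029],[38,29.4,28.1,-3.5,0.007,0.065,-0.029],[38,28.7,28.9,-1.8,0.007,0.065,-0.029],[38,27.9,29.7,-0.2,0.007,0.065,-0.029],[38,27.0,30.5,1.4,0.007,0.065,-0.029],[38,26.0,31.3,2.9,0.007,0.065,-0.029],[38,24.9,32.0,4.3,0.007,0.065,-0.029],[38,23.6,32.7,5.6,0.007,0.065,-0.029]]
max 40.0 0.065
```

{"op": "move_arm", "data": {
  "increments": [
    [38,0,0,-40,0,0,0],
    [38,0,0,-40,0,0,0],
    [38,0,0,-40,0,0,0],
    [38,0,0,-40,0,0,0],
    [38,29.9,27.2,-5.2,0.007,0.065,-0.029],
    [38,29.4,28.1,-3.5,0.007,0.065,-0.029],
    [38,28.7,28.9,-1.8,0.007,0.065,-0.029],
    [38,27.9,29.7,0,0.007,0.065,-0.029],
    [38,27,30.5,1.4,0.007,0.065,-0.029],
    [38,26,31.3,2.9,0.007,0.065,-0.029],
    [38,24.9,32,4.3,0.007,0.065,-0.029],
    [38,23.6,32.7,5.6,0.007,0.065,-0.029]
  ]
}}

```text
time: 4.97
tool_pos: [0.4933, -0.0657, 0.2213]
tool_rot: [3.134, -0.55, -0.226]
contact_force: [1.4, 0.8, -0.2]
opening: 0.0381
```

```bash
python3 - <<'E'
from plan import *
p,Rm,o=pose(); print(o["qpos"])
T=spt((0,.8,66+5.5))
plan([(T,spin('x'),2)],38)
E
```

```text
[-0.31239988 -0.0047721   2.05901741  0.07285022  0.53942401 -0.13648141]
[[38,-8.4,-5.0,26.7,-0.001,-0.013,0.008],[38,-8.0,-4.9,26.8,-0.001,-0.013,0.008]]
max 26.8 0.013
```

{"op": "move_arm", "data": {
  "increments": [
    [36,-8.4,-5,25,0,-0.013,0.008],
    [36,-8,-4.9,24,0,-0.013,0.008],
    [36,0,0,0,0,0,0]
  ]
}}

```text
time: 5.35
tool_pos: [0.5069, -0.063, 0.1717]
tool_rot: [-3.141, -0.528, -0.251]
contact_force: [-0.6, 0.2, -0.4]
opening: 0.0361
```

```bash
python3 - <<'E'
from plan import *
p,Rm,o=pose(); 
plan([(spt((0,.8,66+5.5)),spin('x'),1)],38)
for n in ["scene","side","wrist"]: cam(n,"3")
crop(load("scene","3"),300,190,120,110,"pics/c3sc.png",6)
crop(load("side","3"),255,150,110,100,"pics/c3s.png",7)
E
```

```text
[[38,-1.5,-3.9,4.6,0.002,-0.005,-0.005]]
max 4.6 0.005
```

View pics/c3sc.png

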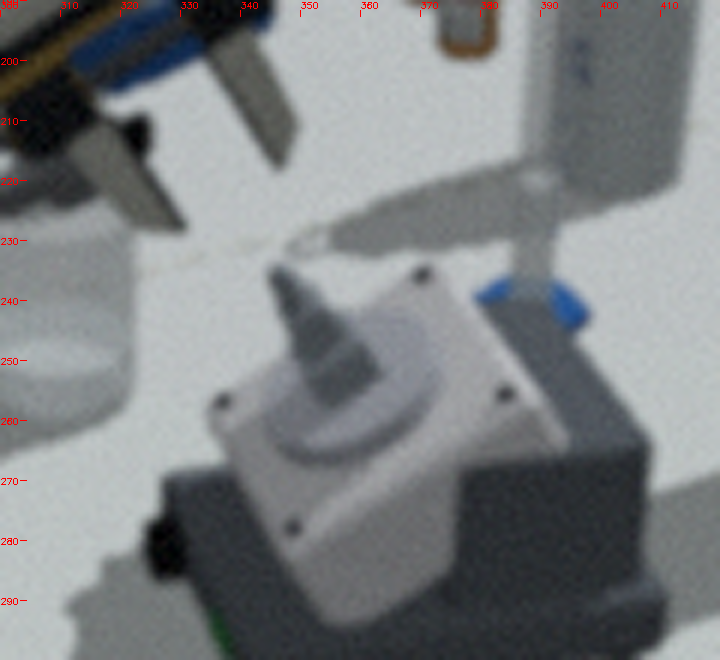

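View pics/c3s.png

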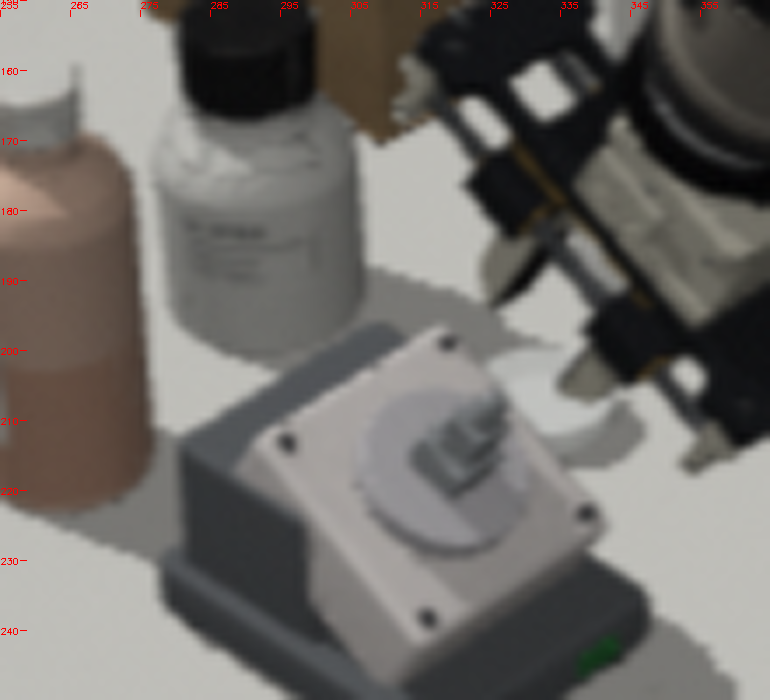

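View pics/wrist3.png

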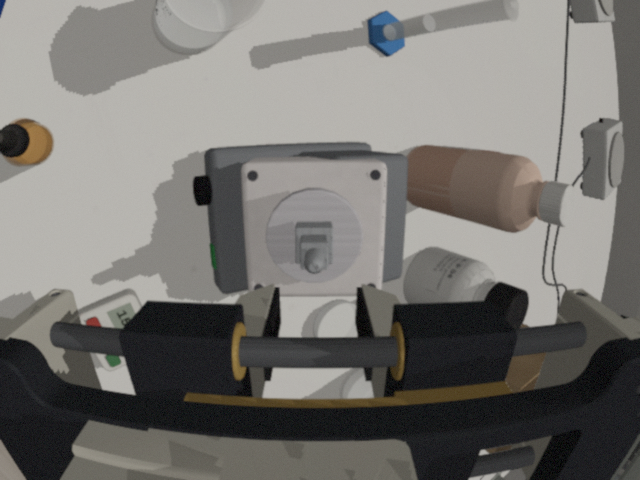

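```bash
python3 - <<'E'
from h import *
crop(load("side","3"),270,290,110,80,"pics/c3b.png",7)
E
```

```text
(no output)
```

View pics/side3.png

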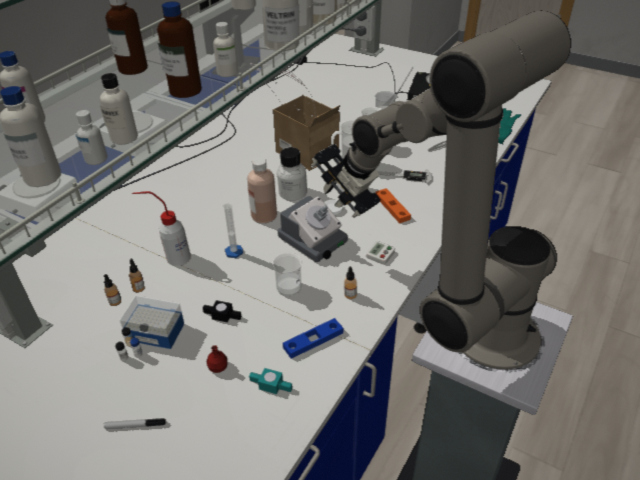

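View pics/c3b.png

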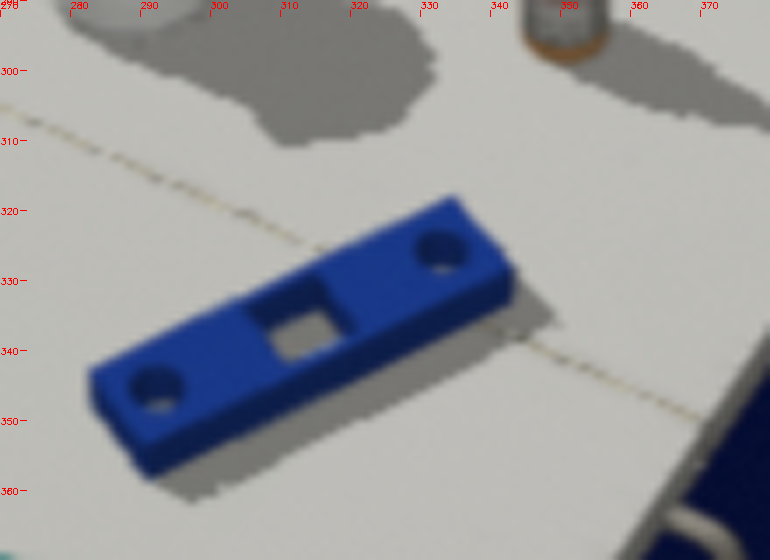

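```bash
python3 - <<'E'
from h import *
crop(load("wrist","3"),235,150,160,150,"pics/c3w.png",5)
E
```

```text
(no output)
```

View pics/c3w.png

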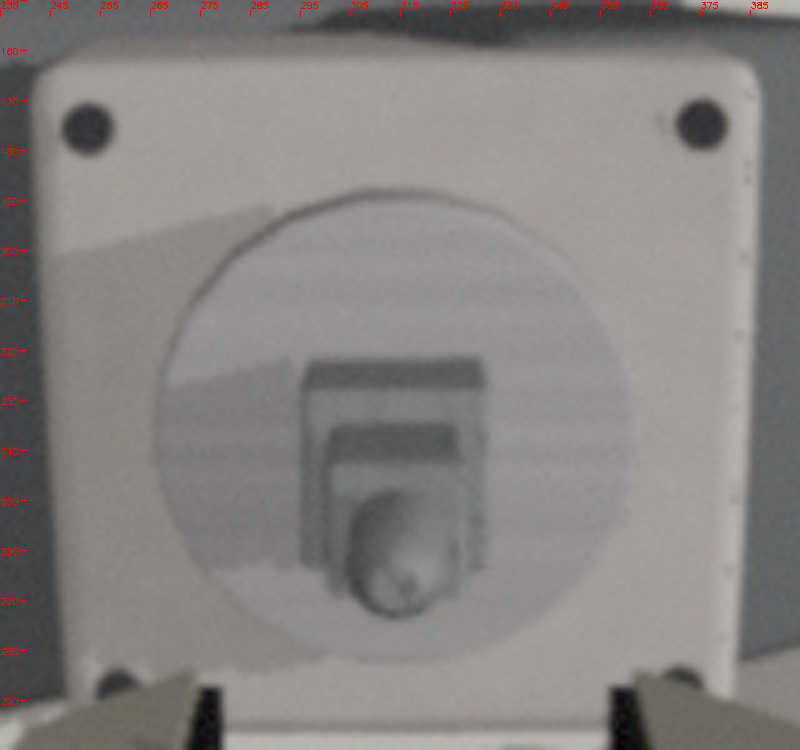

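```bash
cat > fit3.py <<'E'
from h import *
from fit import *
c=load("wrist","3")
S=[((-13,13,0),(310,358)),((13,13,0),(482,358)),((-13,13,19),(302,388)),((13,13,19),(487,388)),((-9,9,19),(335,424)),((9,9,19),(457,424)),((-9,9,39),(330,460)),((9,9,39),(462,460))]
def f(p):
    x,y,yaw,s,fl,ox=p; M=Rs(yaw); o=np.array([x,y,.105])
    P=np.array([(-s+ox,s,-fl),(s+ox,s,-fl)]+[tuple(np.array(e[0])/1000) for e in S])
    q=cp(5,235,150,[(87,128),(701,123)]+[e[1] for e in S])
    r=(proj(c,P@M.T+o)-q).ravel()
    a=np.linspace(0,2*np.pi,200); E=proj(c,np.c_[.036*np.cos(a),.036*np.sin(a),0*a]@M.T+o)
    z=cp(5,235,150,[(153,187),(633,661)])
    e=np.array([E[:,0].min()-z[0,0],E[:,1].min()-z[0,1],E[:,0].max()-z[1,0],E[:,1].max()-z[1,1]])
    return np.r_[r,e,(s-.045)*2000,(fl-.012)*500]
s=least_squares(f,[.543,-.069,-.244,.045,.012,.001]); print(np.round(s.x,4),np.round(s.fun,1))
E
python3 fit3.py
```

```text
[ 5.446e-01 -6.900e-02 -2.436e-01  4.490e-02  1.170e-02 -1.000e-04] [-0.  -0.4 -0.  -0.1 -1.2 -0.7  0.9 -0.9 -0.9  0.3  1.2  0.1 -1.4 -1.1
  1.2 -1.3 -1.6  0.7  1.3  0.6 -1.   1.5  2.2  1.7 -0.3 -0.1]
```

```bash
sed -i 's/^SP=.*/SP=np.array([.5442,-.0690,.105]); YAW=-.244/' plan.py; python3 - <<'E'
from plan import *
plan([(np.array([.44,.10,.20]),down(-.42),6),(np.array([.376,.2438,.10]),down(-.479),5)],62)
E
```

```text
[[62,-13.0,-23.5,-12.7,-0.008,-0.089,0.028],[62,-14.8,-23.1,-11.6,-0.008,-0.089,0.028],[62,-16.4,-22.5,-10.4,-0.008,-0.089,0.028],[62,-17.9,-22.0,-9.1,-0.008,-0.089,0.028],[62,-19.2,-21.4,-7.6,-0.008,-0.089,0.028],[62,-20.4,-20.8,-6.0,-0.008,-0.089,0.028],[62,-23.4,-21.0,20.0,-0.0,-0.0,0.012],[62,-23.7,-20.8,20.0,-0.0,-0.0,0.012],[62,-23.9,-20.5,20.0,-0.0,-0.0,0.012],[62,-24.1,-20.2,20.0,-0.0,-0.0,0.012],[62,-24.4,-19.9,20.0,-0.0,-0.0,0.012]]
max 24.4 0.089
```

{"op": "move_arm", "data": {
  "increments": [
    [62,-13,-23.5,-12.7,-0.008,-0.089,0.028],
    [62,-14.8,-23.1,-11.6,-0.008,-0.089,0.028],
    [62,-16.4,-22.5,-10.4,-0.008,-0.089,0.028],
    [62,-17.9,-22,-9.1,-0.008,-0.089,0.028],
    [62,-19.2,-21.4,-7.6,-0.008,-0.089,0.028],
    [62,-20.4,-20.8,-6,-0.008,-0.089,0.028],
    [62,-23.4,-21,20,0,0,0.012],
    [62,-23.7,-20.8,20,0,0,0.012],
    [62,-23.9,-20.5,20,0,0,0.012],
    [62,-24.1,-20.2,20,0,0,0.012],
    [62,-24.4,-19.9,20,0,0,0.012]
  ]
}}

```text
time: 6.88
tool_pos: [0.3786, 0.2554, 0.115]
tool_rot: [-3.129, -0.005, -0.489]
contact_force: [0.4, -0.2, -0.3]
opening: 0.0622
```

```bash
python3 - <<'E'
from plan import *
plan([(np.array([.376,.2438,.03]),down(-.479),3)],62)
E
```

```text
[[62,0.9,4.2,28.3,-0.004,-0.002,-0.003],[62,0.9,4.1,28.3,-0.004,-0.002,-0.003],[62,1.0,3.9,28.3,-0.004,-0.002,-0.003]]
max 28.3 0.004
```

{"op": "move_arm", "data": {
  "increments": [
    [62,0.9,4.2,28.3,-0.004,-0.002,-0.003],
    [62,0.9,4.1,28.3,-0.004,-0.002,-0.003],
    [62,1,3.9,26,-0.004,-0.002,-0.003],
    [62,0,0,10,0,0,0],
    [62,0,0,0,0,0,0]
  ]
}}

```text
time: 7.5
tool_pos: [0.3773, 0.248, 0.0244]
tool_rot: [-3.133, -0.005, -0.473]
contact_force: [-0.1, -0.0, 0.5]
opening: 0.062
```

```bash
python3 - <<'E'
from plan import *
plan([(np.array([.376,.2438,.0035]),down(-.479),1)],62)
E
```

```text
[[62,0.6,4.6,20.9,-0.009,-0.005,0.006]]
max 20.9 0.009
```

{"op": "move_arm", "data": {
  "increments": [
    [62,0.6,4.6,20,-0.009,-0.005,0.006],
    [62,0,0,0,0,0,0]
  ]
}}

```text
time: 7.75
tool_pos: [0.3779, 0.2448, 0.0066]
tool_rot: [-3.138, -0.003, -0.479]
contact_force: [0.4, 0.2, 0.5]
opening: 0.0623
```

```bash
python3 - <<'E'
from plan import *
plan([(np.array([.376,.2438,.0035]),down(-.479),1)],62)
E
```

```text
[[62,-1.2,1.8,3.1,-0.004,-0.003,0.0]]
max 3.1 0.004
```

{"op": "move_arm", "data": {
  "increments": [
    [62,-1.2,1.8,3.1,-0.004,-0.003,0],
    [0,0,0,0,0,0,0],
    [0,0,0,0,0,0,0],
    [0,0,0,0,0,0,0],
    [0,0,0,0,0,0,0],
    [0,0,0,0,0,0,0]
  ],
  "newtons": 40
}}

```text
time: 8.5
tool_pos: [0.3779, 0.2449, 0.0064]
tool_rot: [-3.138, -0.004, -0.478]
contact_force: [-0.3, 0.2, 0.3]
opening: 0.0166
```

{"op": "move_arm", "data": {
  "increments": [
    [0,0,0,-20,0,0,0],
    [0,0,0,-30,0,0,0],
    [0,0,0,-40,0,0,0]
  ]
}}

```text
time: 8.88
tool_pos: [0.3753, 0.2437, 0.0958]
tool_rot: [3.139, 0.002, -0.478]
contact_force: [1.4, 0.1, 0.5]
opening: 0.0004
```

```bash
python3 - <<'E'
from h import *
cam("wrist","4");c=cam("side","4")
crop(c,270,230,110,130,"pics/c4b.png",5)
E
```

```text
(no output)
```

View pics/wrist4.png

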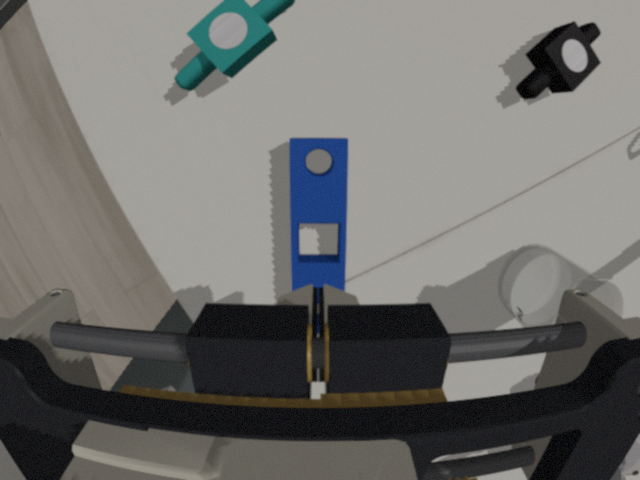

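View pics/c4b.png

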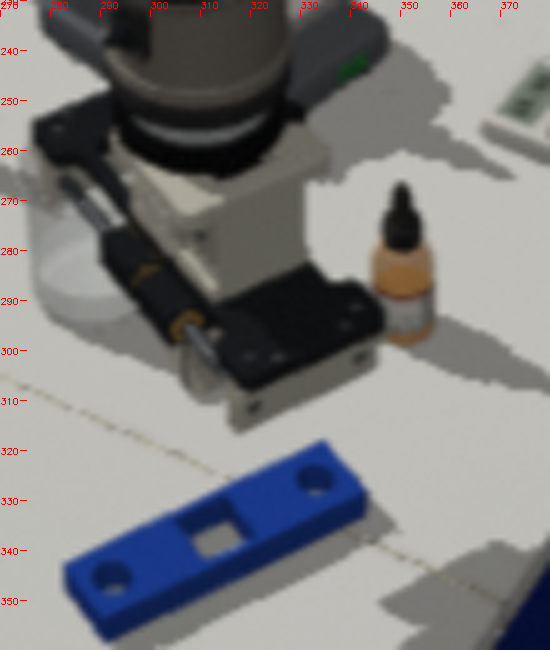

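```bash
python3 - <<'E'
from plan import *
p,Rm,o=pose(); c=load("wrist","4"); s=load("side","4")
print(p,proj(c,p),proj(c,p-Rm[:,2]*.0188),proj(s,p),proj(s,p+[0,0,.05]))
print(proj(c,[[.376,.2438,.02],[.376,.2438,0]]),proj(s,[.376,.2438,.02]))
w=load("wrist","1"); print(proj(w,[.5246,.0001,.2037]))
from cell import robot; print(robot.grasp_offset)
print((np.linalg.inv(np.r_[np.c_[Rm,p],[[0,0,0,1]]])@c["T"]).round(4))
E
```

```text
[0.3782886  0.24510623 0.09891582] [[320.14050902 284.19588925]] [[320.20202363 300.62589127]] [[310.90727507 312.78163285]] [[310.43077364 298.05868393]]
[[317.45635058 242.13875186]
 [317.47186741 234.29378054]] [[312.69851931 334.68823039]]
[[315.80456411 285.11229515]]
0.0188
[[ 1.000e+00  2.800e-03 -3.900e-03 -6.000e-04]
 [-1.400e-03  9.521e-01  3.059e-01 -7.940e-02]
 [ 4.500e-03 -3.059e-01  9.520e-01 -1.753e-01]
 [ 0.000e+00  0.000e+00  0.000e+00  1.000e+00]]
```

```bash
python3 - <<'E'
from h import *
crop(load("wrist","4"),280,220,80,90,"pics/c4w.png",6)
crop(load("side","4"),285,275,50,60,"pics/c4s.png",10)
E
```

```text
(no output)
```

View pics/c4w.png

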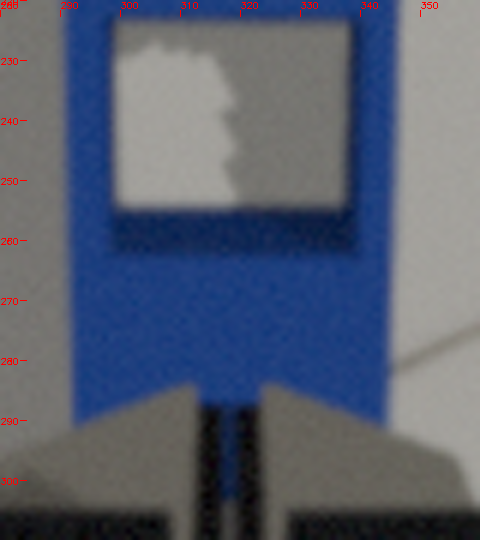

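View pics/c4s.png

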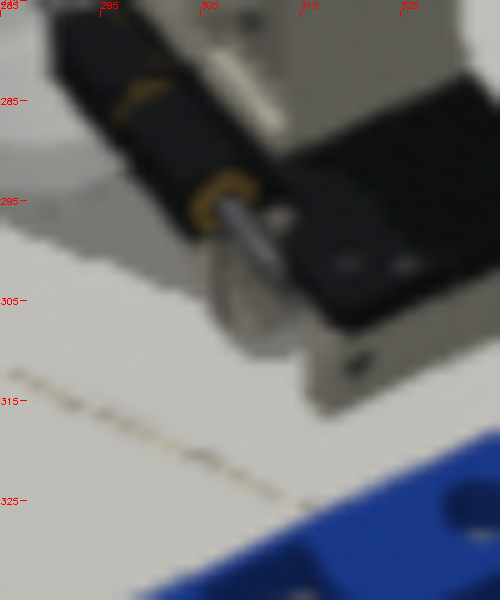

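```bash
python3 - <<'E'
from plan import *
p,Rm,o=pose(); c=load("wrist","4"); s=load("side","4"); w1=load("wrist","1")
for z in [0,-.005,-.01,-.015,-.0188,-.025]:
    print(z,[proj(k,p+Rm@np.array([0,y,z]))[0].round(1).tolist() for k in (c,s) for y in (-.0095,.0095)])
print(p)
E
```

```text
0 [[320.2, 267.1], [320.1, 300.6], [307.4, 314.4], [314.4, 311.2]]
-0.005 [[320.2, 270.9], [320.1, 304.9], [307.4, 312.9], [314.3, 309.7]]
-0.01 [[320.3, 274.8], [320.1, 309.5], [307.4, 311.5], [314.3, 308.3]]
-0.015 [[320.3, 279.0], [320.1, 314.3], [307.3, 310.0], [314.3, 306.8]]
-0.0188 [[320.3, 282.2], [320.1, 318.1], [307.3, 308.9], [314.3, 305.7]]
-0.025 [[320.3, 287.9], [320.1, 324.6], [307.2, 307.1], [314.2, 303.9]]
[0.3782886  0.24510623 0.09891582]
```

```bash
python3 - <<'E'
from plan import *
plan([(np.array([.376,.2438,.01]),down(-.479),4)],62)
E
```

```text
[[62,-0.5,0.7,22.2,-0.001,-0.001,0.0],[62,-0.4,0.6,22.2,-0.001,-0.001,0.0],[62,-0.4,0.6,22.2,-0.001,-0.001,0.0],[62,-0.4,0.6,22.2,-0.001,-0.001,0.0]]
max 22.2 0.001
```

{"op": "move_arm", "data": {
  "increments": [
    [62,0,0,0,0,0,0],
    [62,0,0,0,0,0,0],
    [62,0,0,0,0,0,0],
    [62,0,0,0,0,0,0],
    [62,-0.5,0.7,22,0,0,0],
    [62,-0.4,0.6,22,0,0,0],
    [62,-0.4,0.6,22,0,0,0],
    [62,-0.4,0.6,22,0,0,0],
    [62,0,0,5,0,0,0],
    [62,0,0,0,0,0,0]
  ]
}}

```text
time: 10.22
tool_pos: [0.3742, 0.2429, -0.0001]
tool_rot: [-3.141, -0.001, -0.478]
contact_force: [0.2, 0.6, 0.4]
opening: 0.062
```

```bash
python3 - <<'E'
from plan import *
p,Rm,o=pose()
c=cam("side","5"); cam("wrist","5")
crop(c,270,280,90,80,"pics/c5.png",8)
print(p,proj(c,p),proj(c,p+Rm@np.array([.04,0,0])),proj(c,p-Rm@np.array([.04,0,0])),pose()[0])
E
```

```text
[ 3.74158230e-01  2.42948360e-01 -6.65834879e-05] [[313.68266002 340.0743818 ]] [[305.33410643 329.49866488]] [[322.32715041 351.02498328]] [0.37451322 0.24310509 0.00045865]
```

View pics/c5.png

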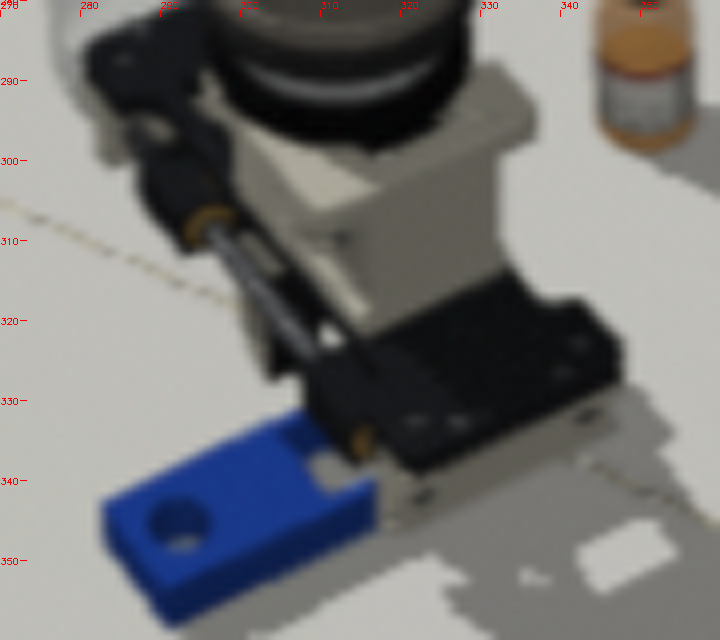

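View pics/wrist5.png

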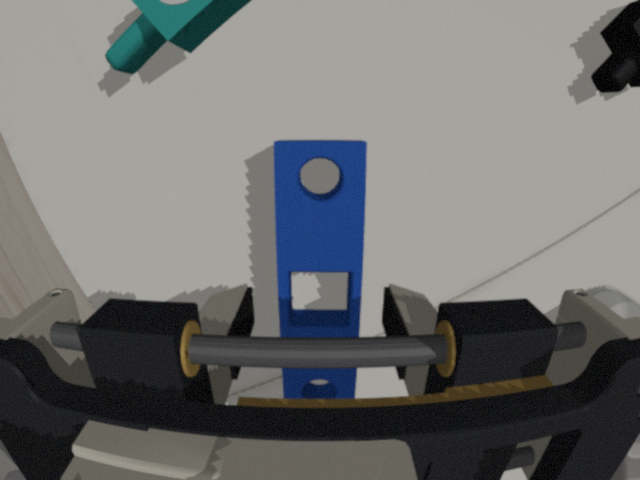

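{"op": "move_arm", "data": {
  "increments": [
    [0,0,0,0,0,0,0],
    [0,0,0,0,0,0,0],
    [0,0,0,0,0,0,0],
    [0,0,0,0,0,0,0]
  ],
  "newtons": 15
}}

```text
time: 10.82
tool_pos: [0.3757, 0.2436, 0.0021]
tool_rot: [-3.137, -0.004, -0.478]
contact_force: [0.1, 0.7, -0.8]
opening: 0.0265
```

```bash
python3 - <<'E'
from plan import *
p,Rm=np.array([.3775,.2447,.0975]),down(-.478); c=load("side","4")
for z in (-.066,-.056,-.08):
  for x in (-.095,.095):
    for y in (-.0375,.0375): print(z,x,y,proj(c,p+Rm@np.array([x,y,z]))[0].round(1))
crop(c,270,225,85,100,"pics/c4s2.png",6)
E
```

```text
-0.066 -0.095 -0.0375 [318.7 327.3]
-0.066 -0.095 0.0375 [347.7 313.4]
-0.066 0.095 -0.0375 [276.2 275.2]
-0.066 0.095 0.0375 [303.5 263.5]
-0.056 -0.095 -0.0375 [318.7 330.4]
-0.056 -0.095 0.0375 [347.6 316.4]
-0.056 0.095 -0.0375 [276.4 278.2]
-0.056 0.095 0.0375 [303.6 266.5]
-0.08 -0.095 -0.0375 [318.6 323. ]
-0.08 -0.095 0.0375 [347.8 309.1]
-0.08 0.095 -0.0375 [275.8 270.9]
-0.08 0.095 0.0375 [303.3 259.2]
```

View pics/c4s2.png

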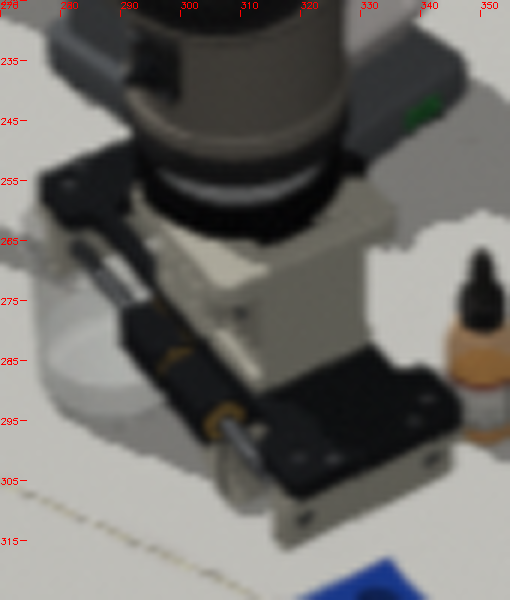

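{"op": "move_arm", "data": {
  "increments": [
    [62,0,0,0,0,0,0],
    [62,0,0,0,0,0,0],
    [62,0,0,0,0,0,0],
    [62,0,0,0,0,0,0],
    [62,0,0,0,0,0,0],
    [62,0,0,5,0,0,0],
    [62,0,0,5,0,0,0],
    [62,0,0,4,0,0,0],
    [62,0,0,0,0,0,0]
  ]
}}

```text
time: 11.95
tool_pos: [0.3754, 0.2435, -0.0132]
tool_rot: [-3.138, -0.003, -0.478]
contact_force: [0.4, -0.0, -0.9]
opening: 0.0621
```

```bash
python3 - <<'E'
from plan import *
print(pose()[0])
c=cam("side","6"); crop(c,270,280,90,80,"pics/c6.png",8)
c=cam("scene","6"); crop(c,180,180,110,100,"pics/c6sc.png",7)
E
```

```text
[ 0.37543115  0.24353978 -0.01322472]
```

View pics/c6.png

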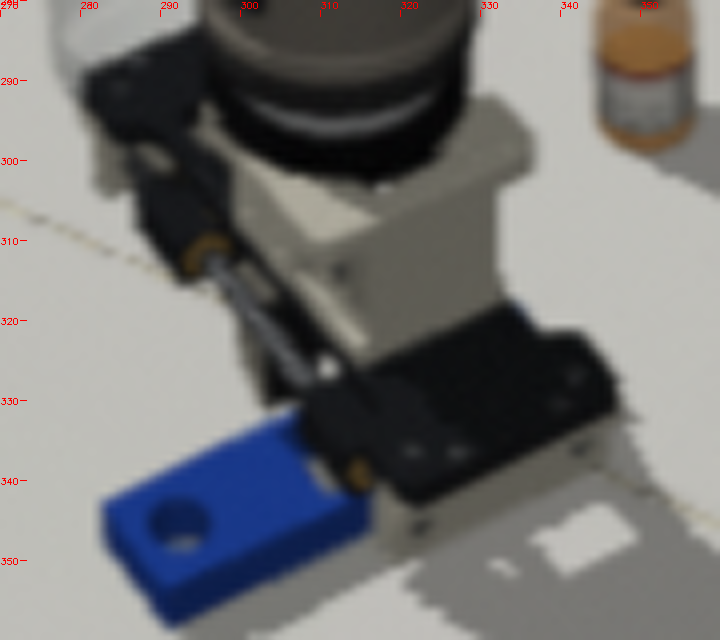

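View pics/c6sc.png

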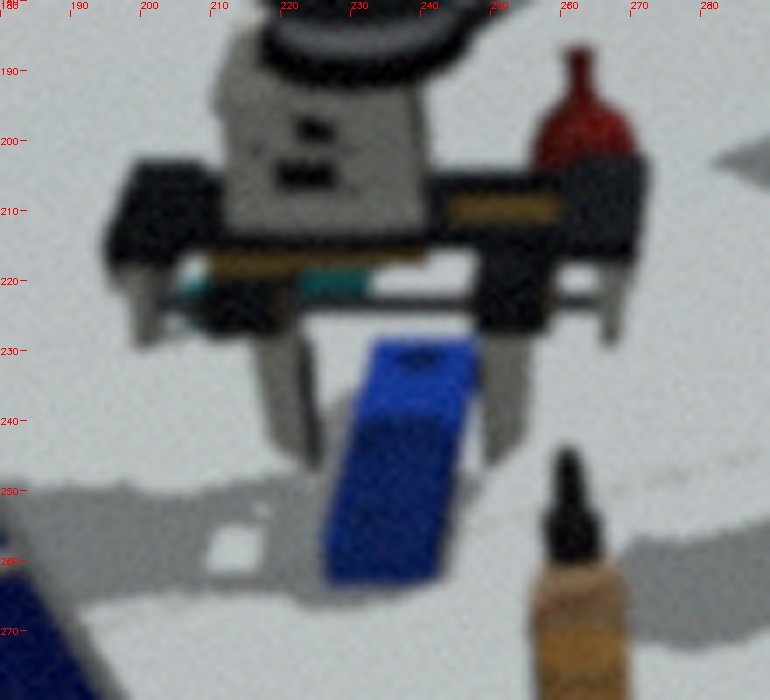

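```bash
python3 - <<'E'
from plan import *
p=np.array([.3754,.2435,0]);Rm=down(-.478); c=load("scene","6")
for z in (0,.005,.01,.02):
  print(z,[proj(c,p+Rm@np.array([x,y,-z]))[0].round(1).tolist() for x,y in ((-.031,0),(.031,0),(.031,.0095),(-.031,.0095))])
E
```

```text
0 [[225.7, 248.2], [249.4, 248.0], [249.1, 249.9], [225.2, 250.0]]
0.005 [[225.6, 246.5], [249.3, 246.4], [248.9, 248.2], [225.1, 248.4]]
0.01 [[225.4, 244.9], [249.2, 244.7], [248.8, 246.6], [224.9, 246.7]]
0.02 [[225.1, 241.6], [248.9, 241.4], [248.6, 243.3], [224.6, 243.4]]
```

{"op": "move_arm", "data": {
  "increments": [
    [62,0,0,3,0,0,0],
    [0,0,0,0,0,0,0],
    [0,0,0,0,0,0,0],
    [0,0,0,0,0,0,0],
    [0,0,0,0,0,0,0],
    [0,0,0,0,0,0,0]
  ],
  "newtons": 40
}}

```text
time: 12.8
tool_pos: [0.3759, 0.2438, -0.0158]
tool_rot: [-3.137, -0.004, -0.478]
contact_force: [-0.6, 0.7, -0.8]
opening: 0.0394
```

```bash
python3 - <<'E'
from plan import *
p,Rm,_=pose()
up=p+[0,0,.17]
T=spt((0,0,72-15.8)); print(T)
plan([(up,Rm,4),(T+[-.015,0,.03],spin('x'),8)],0)
E
```

```text
[ 0.51693234 -0.06221143  0.15367063]
[[0,0.2,-0.2,-42.5,0.0,0.0,0.0],[0,0.2,-0.2,-42.5,0.0,0.0,0.0],[0,0.2,-0.2,-42.5,0.0,0.0,0.0],[0,0.2,-0.2,-42.5,0.0,0.0,0.0],[0,31.6,26.7,-3.7,0.007,0.065,-0.029],[0,31.0,27.6,-1.9,0.007,0.065,-0.029],[0,30.3,28.4,-0.1,0.007,0.065,-0.029],[0,29.4,29.3,1.6,0.007,0.065,-0.029],[0,28.4,30.2,3.3,0.007,0.065,-0.029],[0,27.2,31.0,4.9,0.007,0.065,-0.029],[0,26.0,31.8,6.4,0.007,0.065,-0.029],[0,24.6,32.6,7.8,0.007,0.065,-0.029]]
max 42.5 0.065
```

{"op": "move_arm", "data": {
  "increments": [
    [0,0,0,-42,0,0,0],
    [0,0,0,-42,0,0,0],
    [0,0,0,-42,0,0,0],
    [0,0,0,-42,0,0,0],
    [0,31.6,26.7,-3.7,0.007,0.065,-0.029],
    [0,31,27.6,-1.9,0.007,0.065,-0.029],
    [0,30.3,28.4,0,0.007,0.065,-0.029],
    [0,29.4,29.3,1.6,0.007,0.065,-0.029],
    [0,28.4,30.2,3.3,0.007,0.065,-0.029],
    [0,27.2,31,4.9,0.007,0.065,-0.029],
    [0,26,31.8,6.4,0.007,0.065,-0.029],
    [0,24.6,32.6,7.8,0.007,0.065,-0.029]
  ]
}}

```text
time: 14.3
tool_pos: [0.5027, -0.0695, 0.189]
tool_rot: [3.13, -0.538, -0.224]
contact_force: [-0.4, 0.6, -2.1]
opening: 0.0398
```

```bash
python3 - <<'E'
from plan import *
plan([(spt((0,0,76-15.8)),spin('x'),2)],0)
E
```

```text
[[0,-3.8,-5.3,16.3,0.001,-0.007,0.008],[0,-3.7,-5.3,16.3,0.001,-0.007,0.008]]
max 16.3 0.008
```

{"op": "move_arm", "data": {
  "increments": [
    [0,-3.8,-5.3,14,0,-0.007,0.008],
    [0,-3.7,-5.3,12,0,-0.007,0.008],
    [0,0,0,0,0,0,0]
  ]
}}

```text
time: 14.68
tool_pos: [0.5105, -0.062, 0.1603]
tool_rot: [3.14, -0.52, -0.249]
contact_force: [-0.6, 0.4, -1.1]
opening: 0.0396
```

```bash
python3 - <<'E'
from plan import *
plan([(spt((0,0,76-15.8)),spin('x'),1)],0)
for n in ["scene","side","wrist"]: cam(n,"7")
plan([(spt((0,0,76-15.8)),spin('x'),1)],0)
crop(load("scene","7"),300,190,120,110,"pics/c7sc.png",6)
crop(load("side","7"),255,150,110,100,"pics/c7s.png",7)
E
```

```text
[[0,2.1,-1.4,4.8,0.003,0.004,-0.004]]
max 4.8 0.004
[[0,0.7,-1.6,5.8,0.003,0.0,-0.003]]
max 5.8 0.003
```

View pics/c7sc.png

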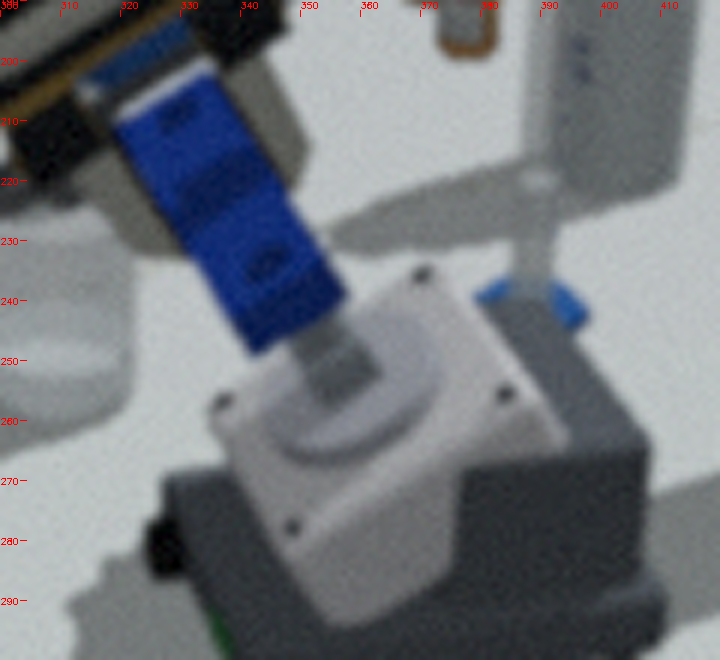

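View pics/c7s.png

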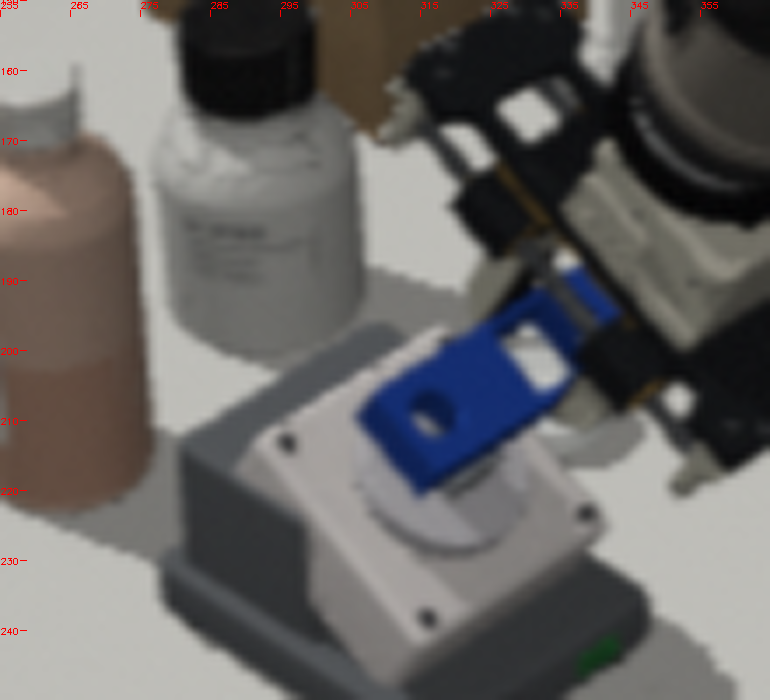

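View pics/wrist7.png

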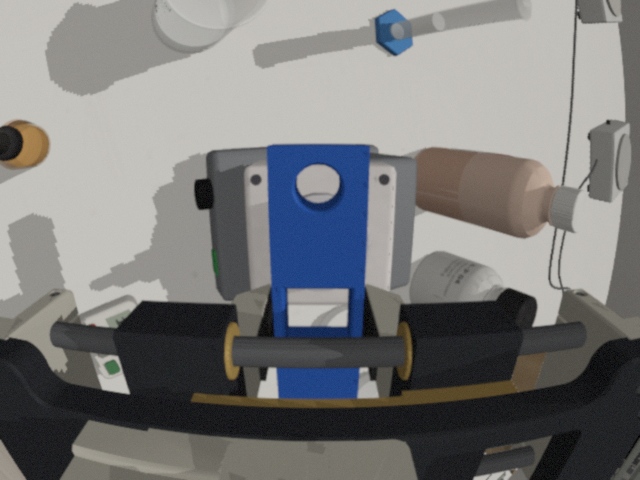

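```bash
cat > inhand.py <<'E'
from plan import *
from fit import cp
from scipy.optimize import least_squares
def fitbar(p,Rm,obs,g,tag,z0=-.0158):
    # bar frame in tool: origin (u,v,w), rot small rv; bar X along -tool y, Z = -tool z, bar Y = tool x?
    B=np.c_[[0,-1,0],[-1,0,0],[0,0,-1]].astype(float)  # cols: barX=-ty, barY=-tx, barZ=-tz
    def f(q):
        M=Rm@R.from_rotvec(q[3:6]).as_matrix()@B; o=p+Rm@q[:3]; r=[]
        for n,L,px in obs: r.append((proj(load(n,tag),np.array(L)/1000@M.T+o)-px).ravel()*(1 if n=='wrist' else 2))
        return np.r_[np.concatenate(r),(q[3:6])*20]
    s=least_squares(f,g); return s
E
cat > f7.py <<'E'
from inhand import *
p,Rm=pose()[:2]
# bar local pts: X toward world +y (left side), Y = -tool x = toward front
obs=[("wrist",[(75,20,20),(75,-20,20),(58,0,20)],np.array([(268.3,145.5),(370.5,145.5),(319,183)])),
("side",[(75,20,20),(75,-20,20),(75,20,0)],cp(7,255,150,[(415,468),(372,382),(418,495)])),
("scene",[(-75,20,20),(-75,-20,20),(-75,20,0),(-75,-20,0),(-58,0,20)],cp(6,300,190,[(243,327),(325,263),(258,353),(347,295),(268,262)]))]
g=np.array([0,0,-.0158,0,0,0])
s0=fitbar(p,Rm,obs,g,"7"); print(np.round(s0.x,4)); print(np.round(s0.fun,1))
for n,L,px in obs:
    B=np.c_[[0,-1,0],[-1,0,0],[0,0,-1]].astype(float)
    print(n,(proj(load(n,"7"),np.array(L)/1000@(Rm@B).T+p+Rm@g[:3])-px).round(1).tolist())
E
python3 f7.py
```

```text
[ 0.0005 -0.0002 -0.0142 -0.0058  0.0417  0.007 ]
[ 0.3 -2.4  1.  -1.2  0.3  3.3  5.3  1.8 -1.   1.9 -1.1  0.6 -4.5 -1.3
  1.6 -2.7  0.4  3.4  3.8  0.3 -1.   1.  -0.1  0.8  0.1]
wrist [[-1.4, -0.8], [0.9, -0.5], [0.1, 4.9]]
side [[3.2, 0.4], [-0.3, 0.8], [0.2, 0.1]]
scene [[-2.3, -1.4], [1.1, -1.6], [-0.2, 1.1], [1.9, 0.1], [-0.4, -0.1]]
```

{"op": "move_arm", "data": {
  "increments": [
    [0,0.7,-1.6,5,0.003,0,-0.003],
    [0,0,0,10,0,0,0],
    [0,0,0,10,0,0,0],
    [0,0,0,10,0,0,0],
    [0,0,0,8,0,0,0],
    [0,0,0,0,0,0,0]
  ]
}}

```text
time: 15.58
tool_pos: [0.5347, -0.0657, 0.1225]
tool_rot: [-3.142, -0.523, -0.243]
contact_force: [-0.6, -0.3, -1.9]
opening: 0.0394
```

```bash
cat > sp.py <<'E'
from plan import *
import sys
def rep(w,zu,ty=0):
    p,Rm,o=pose(); M=Rs(YAW); l=M.T@(p-SP)*1000
    print("spindle coords TCP",l.round(2),"underside h",round(l[2]-zu,2),"rot err",R.from_matrix(spin(w).T@Rm).as_rotvec().round(4),"F(sp)",(M.T@o["contact_force"]).round(1),"op",o["opening"],"t",o["time"])
if __name__=="__main__": rep(sys.argv[1],float(sys.argv[2]))
E
python3 sp.py x -15.8
```

```text
spindle coords TCP [ 0.14  0.88 20.18] underside h 35.98 rot err [ 0.0005 -0.0009 -0.0008] F(sp) [-1.4 -0.4 -1.4] op 0.03936153369545913 t 15.575
```

{"op": "move_arm", "data": {
  "increments": [
    [0,0,0.9,6,0,0,0],
    [0,0,0,6,0,0,0],
    [0,0,0,6,0,0,0],
    [0,0,0,0,0,0,0]
  ]
}}

```text
time: 16.08
tool_pos: [0.5456, -0.0695, 0.1138]
tool_rot: [-3.141, -0.512, -0.243]
contact_force: [-0.4, -0.7, -2.1]
opening: 0.0397
```

```bash
python3 sp.py x -15.8
```

```text
spindle coords TCP [ 5.69 -0.1   6.87] underside h 22.67 rot err [ 0.0009 -0.0115 -0.0008] F(sp) [-1.2 -0.8 -1.7] op 0.039680790376688105 t 16.075
```

```bash
python3 - <<'E'
from plan import *
p,Rm,o=pose(); print(o["qpos"].round(3),o["qvel"].round(3),o["contact_force"],o["torque"])
plan([(spt((0,0,18-15.8)),spin('x'),1)],0)
E
python3 sp.py x -15.8
```

```text
[-0.276  0.278  2.069  0.06   0.283 -0.087] [ 0.    -0.006  0.001  0.     0.    -0.001] [-0.43396325 -0.72715654 -2.05031601] [ 0.09282225  0.51904302 -0.04988872]
[[0,-5.6,-0.1,4.7,-0.001,0.012,0.001]]
max 5.6 0.012
spindle coords TCP [ 5.69 -0.1   6.87] underside h 22.67 rot err [ 0.0009 -0.0115 -0.0008] F(sp) [-1.2 -0.8 -1.7] op 0.039680790376688105 t 16.075
```

```bash
cat >> plan.py <<'E'
def tilt(w,ax,ay=0): return spin(w)@R.from_rotvec([ax,ay,0]).as_matrix()
def tcp_for(Rt,h,zc=-.0258,y=0,x=0): return spt((x,y,h+10))-Rt@np.array([0,0,zc])
E
python3 - <<'E'
from plan import *
Rt=tilt('x',0,-.1)
plan([(tcp_for(Rt,24),Rt,2),(tcp_for(Rt,12),Rt,3)],0)
E
```

```text
[[0,-4.1,-0.1,-0.7,-0.0,-0.044,0.0],[0,-4.2,-0.1,-0.5,-0.0,-0.044,0.0],[0,0.4,-0.0,4.0,0.0,0.0,0.0],[0,0.4,-0.0,4.0,0.0,0.0,0.0],[0,0.4,-0.0,4.0,0.0,0.0,0.0]]
max 4.2 0.044
```

{"op": "move_arm", "data": {
  "increments": [
    [0,-4.1,0,-0.7,0,-0.044,0],
    [0,-4.2,0,-0.5,0,-0.044,0],
    [0,0,0,0,0,0,0]
  ]
}}

```text
time: 16.45
tool_pos: [0.5383, -0.0676, 0.1114]
tool_rot: [-3.141, -0.424, -0.243]
contact_force: [-0.2, 0.6, -0.8]
opening: 0.0397
```

```bash
python3 - <<'E'
from plan import *
p,Rm,o=pose(); print(o["qpos"].round(3),o["contact_force"])
Rt=tilt('x',0,-.1)
plan([(tcp_for(Rt,12),Rt,3)],0)
E
python3 sp.py x -15.8
```

```text
[-0.275  0.287  2.009  0.033  0.422 -0.059] [-0.24205089  0.64140351 -0.80840053]
[[0,0.2,-0.0,4.1,-0.0,-0.0,0.0],[0,0.2,-0.0,4.1,-0.0,-0.0,0.0],[0,0.2,-0.0,4.1,-0.0,-0.0,0.0]]
max 4.1 0.0
spindle coords TCP [-2.04 -0.08  8.57] underside h 24.37 rot err [ 0.0008 -0.0999 -0.0009] F(sp) [-0.7  0.6 -0.5] op 0.0396749323431166 t 16.45
```

{"op": "move_arm", "data": {
  "increments": [
    [0,0.2,0,4.1,0,0,0],
    [0,0.2,0,4.1,0,0,0],
    [0,0.2,0,4.1,0,0,0],
    [0,0,0,0,0,0,0]
  ]
}}

```text
time: 16.95
tool_pos: [0.544, -0.069, 0.0994]
tool_rot: [-3.141, -0.425, -0.243]
contact_force: [0.9, 0.2, -2.1]
opening: 0.0397
```

```bash
python3 - <<'E'
from plan import *
p,Rm,o=pose(); print(o["qpos"].round(3),o["contact_force"])
Rt=tilt('x',0,-.1)
plan([(tcp_for(Rt,3),Rt,3)],0)
E
python3 sp.py x -15.8
```

```text
[-0.274  0.317  2.01   0.035  0.389 -0.061] [ 0.93034251  0.15386568 -2.0660044 ]
[[0,0.4,-0.0,2.6,-0.0,-0.001,0.0],[0,0.4,-0.0,2.6,-0.0,-0.001,0.0],[0,0.4,-0.0,2.6,-0.0,-0.001,0.0]]
max 2.6 0.001
spindle coords TCP [-2.93 -0.03 -4.73] underside h 11.07 rot err [ 0.0008 -0.0983 -0.0009] F(sp) [-0.3  0.4 -2.2] op 0.039687908500253305 t 16.95
```

```bash
python3 - <<'E'
from plan import *
Rt=tilt('x',0,-.045)
plan([(tcp_for(Rt,2.5),Rt,3)],0)
E
```

```text
[[0,0.9,-0.0,2.8,-0.0,0.018,0.0],[0,0.8,-0.0,2.8,-0.0,0.018,0.0],[0,0.8,-0.0,2.8,-0.0,0.018,0.0]]
max 2.8 0.018
```

{"op": "move_arm", "data": {
  "increments": [
    [0,0.9,0,2.8,0,0.018,0],
    [0,0.8,0,2.8,0,0.018,0],
    [0,0.8,0,2.8,0,0.018,0],
    [0,0,0,0,0,0,0]
  ]
}}

```text
time: 17.45
tool_pos: [0.5496, -0.0703, 0.0932]
tool_rot: [-3.141, -0.479, -0.243]
contact_force: [0.3, 0.1, -1.5]
opening: 0.0399
```

```bash
python3 - <<'E'
from plan import *
p,Rm,o=pose(); print(o["qpos"].round(3))
Rt=tilt('x',0,-.045)
plan([(tcp_for(Rt,.5),Rt,1)],0)
E
python3 sp.py x -15.8
```

```text
[-0.275  0.328  2.053  0.055  0.282 -0.081]
[[0,-0.0,0.1,2.3,-0.001,-0.001,0.001]]
max 2.3 0.001
spindle coords TCP [ -1.05   0.05 -13.02] underside h 2.78 rot err [ 0.0009 -0.0442 -0.0009] F(sp) [-0.5  0.2 -1.5] op 0.03993717448042829 t 17.45
```

{"op": "move_arm", "data": {
  "increments": [
    [60,0,0,0,0,0,0],
    [60,0,0,0,0,0,0],
    [60,0,0,0,0,0,0],
    [60,0,0,-25,0,0,0],
    [60,0,0,-40,0,0,0],
    [60,0,0,-40,0,0,0],
    [60,0,0,0,0,0,0]
  ]
}}

```text
time: 18.32
tool_pos: [0.5037, -0.0592, 0.191]
tool_rot: [3.142, -0.486, -0.243]
contact_force: [0.5, -0.7, -0.4]
opening: 0.0602
```

```bash
python3 - <<'E'
from plan import *
for n in ["scene","side","wrist"]: cam(n,"8")
crop(load("scene","8"),300,190,120,110,"pics/c8sc.png",6)
crop(load("side","8"),255,160,110,100,"pics/c8s.png",7)
E
```

```text
(no output)
```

View pics/c8sc.png

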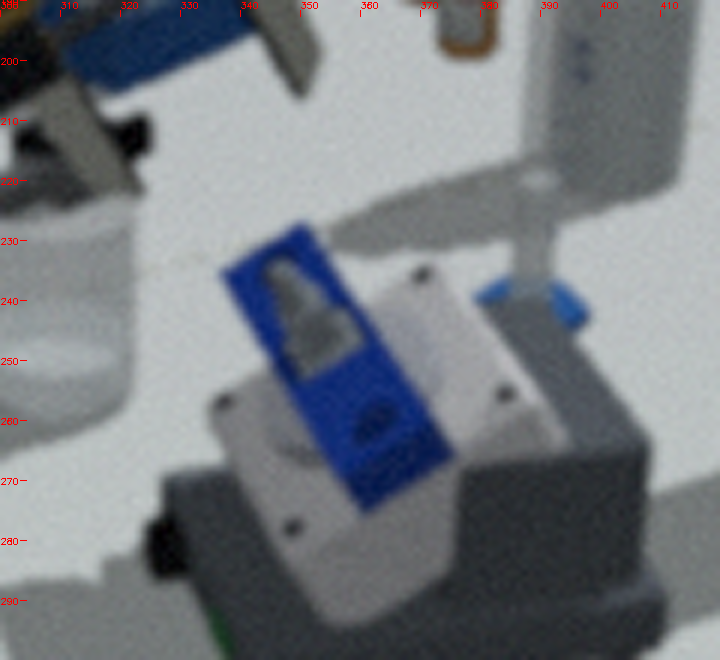

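View pics/c8s.png

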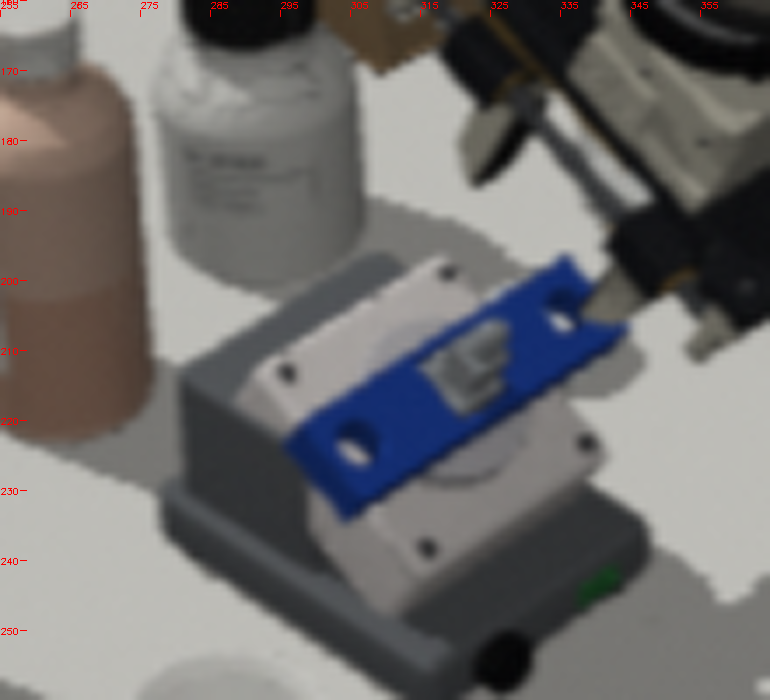

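View pics/wrist8.png

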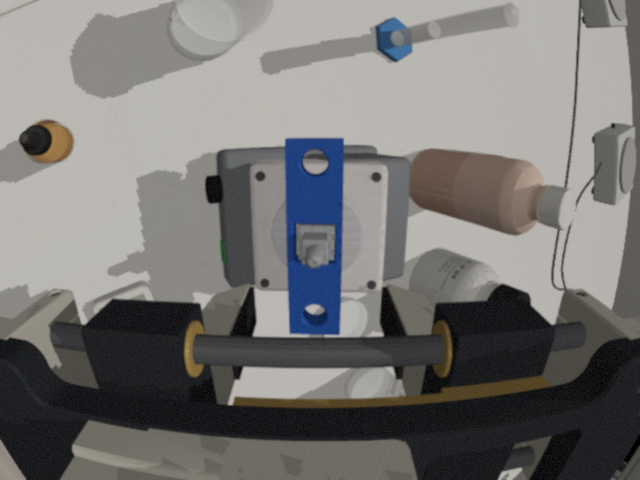

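```bash
python3 - <<'E'
from plan import *
from fit import cp
M=Rs(YAW)
c=load("wrist","8"); s=load("side","8"); sc=load("scene","8")
for h in (0,4):
  P=np.array([(a,b,20+h) for a,b in ((-20,75),(20,75),(-20,-75),(20,-75),(0,58),(0,-58))])/1000@M.T+SP
  print(h,"wrist",proj(c,P).round(0).tolist()); print("side",proj(s,P).round(1).tolist()); print("scene",proj(sc,P).round(1).tolist())
print("side obs FL,RL,hole+,hole-",cp(7,255,160,[(345,503),(295,432),(355,442),(565,308)]).round(1).tolist())
print("scene obs far-left corner, far-right, near-left, near-right",cp(6,300,190,[(222,273),(303,225),(362,490),(452,452)]).round(1).tolist())
E
```

```text
0 wrist [[285.0, 137.0], [345.0, 137.0], [290.0, 333.0], [340.0, 335.0], [315.0, 162.0], [315.0, 316.0]]
side [[306.2, 230.9], [297.0, 219.4], [344.4, 206.0], [335.5, 195.2], [306.1, 222.3], [335.8, 203.3]]
scene [[335.9, 235.0], [350.5, 225.6], [356.2, 269.4], [372.6, 259.0], [345.4, 233.8], [361.7, 260.0]]
4 wrist [[285.0, 137.0], [345.0, 137.0], [289.0, 336.0], [340.0, 337.0], [315.0, 162.0], [315.0, 318.0]]
side [[306.7, 230.2], [297.5, 218.8], [344.9, 205.4], [336.0, 194.5], [306.6, 221.6], [336.3, 202.6]]
scene [[335.1, 233.8], [349.7, 224.4], [355.4, 268.1], [371.8, 257.7], [344.6, 232.6], [360.9, 258.7]]
side obs FL,RL,hole+,hole- [[303.9, 231.4], [296.7, 221.3], [305.3, 222.7], [335.3, 203.6]]
scene obs far-left corner, far-right, near-left, near-right [[336.6, 235.1], [350.1, 227.1], [359.9, 271.2], [374.9, 264.9]]
```

```bash
python3 - <<'E'
from plan import *
s=load("side","1"); sc=load("scene","1")
print("timer",unproj(sc,(299,322),.01),"beaker_b",unproj(sc,(463,358),0),"pink",unproj(sc,(440,275),0),"bottle2",unproj(sc,(480,310),0),"petri",unproj(sc,(417,322),.01))
plan([(np.array([.437,-.329,.19]),down(.97),10)],62)
E
```

```text
timer [ 0.37420436 -0.11792596  0.01      ] beaker_b [ 0.6104242  -0.35654835  0.        ] pink [ 0.76171259 -0.10839414  0.        ] bottle2 [ 0.74839149 -0.25836223  0.        ] petri [ 0.59172421 -0.23525183  0.01      ]
[[62,0.2,27.8,-0.2,0.029,-0.042,-0.119],[62,-3.1,27.6,-0.9,0.029,-0.042,-0.119],[62,-6.4,27.0,-1.5,0.029,-0.042,-0.119],[62,-9.6,26.0,-2.0,0.029,-0.042,-0.119],[62,-12.7,24.6,-2.2,0.029,-0.042,-0.119],[62,-15.6,22.9,-2.3,0.029,-0.042,-0.119],[62,-18.3,20.8,-2.2,0.029,-0.042,-0.119],[62,-20.7,18.4,-2.0,0.029,-0.042,-0.119],[62,-22.9,15.7,-1.6,0.029,-0.042,-0.119],[62,-24.6,12.9,-1.0,0.029,-0.042,-0.119]]
max 27.8 0.119
```

{"op": "move_arm", "data": {
  "increments": [
    [62,0.2,27.8,-3,0.029,-0.042,-0.119],
    [62,-3.1,27.6,-3,0.029,-0.042,-0.119],
    [62,-6.4,27,-1.5,0.029,-0.042,-0.119],
    [62,-9.6,26,-2,0.029,-0.042,-0.119],
    [62,-12.7,24.6,-2.2,0.029,-0.042,-0.119],
    [62,-15.6,22.9,-2.3,0.029,-0.042,-0.119],
    [62,-18.3,20.8,-2.2,0.029,-0.042,-0.119],
    [62,-20.7,18.4,-2,0.029,-0.042,-0.119],
    [62,-22.9,15.7,-1.6,0.029,-0.042,-0.119],
    [62,-24.6,12.9,-1,0.029,-0.042,-0.119]
  ]
}}

```text
time: 19.73
tool_pos: [0.4334, -0.3339, 0.1759]
tool_rot: [-3.108, 0.007, 0.998]
contact_force: [0.8, -0.1, -1.2]
opening: 0.0618
```

```bash
python3 - <<'E'
from plan import *
print(pose()[2]["qpos"].round(3))
c=cam("wrist","9"); 
E
```

```text
[-0.788  0.426  1.477 -0.015  1.27  -1.781]
```

View pics/wrist9.png

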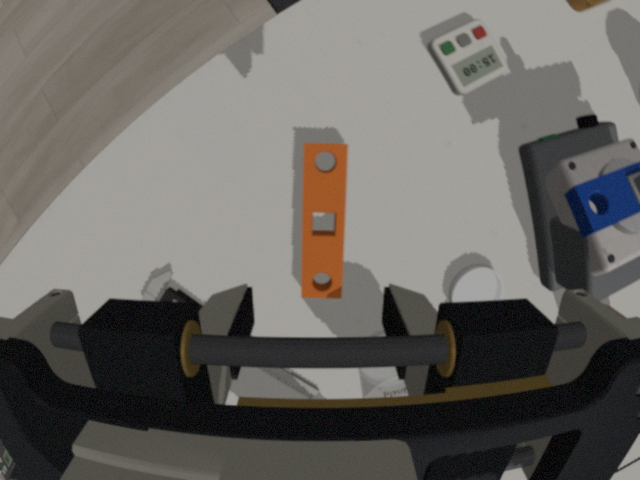

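```bash
python3 - <<'E'
from h import *
crop(load("wrist","9"),285,130,80,180,"pics/c9.png",4)
E
```

```text
(no output)
```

View pics/c9.png

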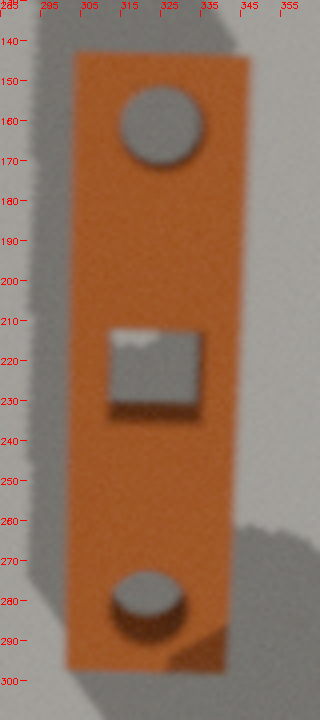

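```bash
python3 - <<'E'
from plan import *
from fit import cp
from scipy.optimize import least_squares
c=load("wrist","9")
q=cp(4,285,130,[(76,55),(248,57),(227,673),(66,670),(162,126),(148,606),(107,330),(202,330),(202,422),(107,420)])
b=10.75
L=np.array([(-20,75),(20,75),(20,-75),(-20,-75),(0,58),(0,-58),(-b,b),(b,b),(b,-b),(-b,-b)])/1000
P=np.c_[L,np.full(10,.02)]
def f(p): return (proj(c,P@R.from_euler('z',p[2]).as_matrix().T+[p[0],p[1],0])-q).ravel()
s=least_squares(f,[.437,-.329,.97]); print(s.x,np.round(s.fun,1))
print("caliper",unproj(c,(185,295),.01),unproj(c,(150,290),.01),unproj(c,(300,382),.005))
x,y,a=s.x
plan([(np.array([x,y,.06]),down(a),4)],62)
E
```

```text
[ 0.43699313 -0.3317346   0.97833274] [-0.7 -1.2  0.8 -0.7  0.1  0.3  0.   0.2 -0.4  0.1  0.1  0.8  0.5  0.
  0.   0.6 -0.7  0.1  0.1  0.1]
caliper [ 0.42433188 -0.49854178  0.01      ] [ 0.39822439 -0.53152168  0.01      ] [ 0.58345565 -0.45668405  0.005     ]
[[62,1.9,1.1,28.8,-0.008,0.003,0.006],[62,1.8,0.8,28.8,-0.008,0.003,0.006],[62,1.7,0.6,28.8,-0.008,0.003,0.006],[62,1.6,0.3,28.8,-0.008,0.003,0.006]]
max 28.8 0.008
```

{"op": "move_arm", "data": {
  "increments": [
    [62,1.9,1.1,29,-0.008,0.003,0.006],
    [62,1.8,0.8,29,-0.008,0.003,0.006],
    [62,1.7,0.6,29,-0.008,0.003,0.006],
    [62,1.6,0.3,29,-0.008,0.003,0.006],
    [62,0,0,20,0,0,0],
    [62,0,0,0,0,0,0]
  ]
}}

```text
time: 20.52
tool_pos: [0.4358, -0.329, 0.0252]
tool_rot: [-3.13, -0.007, 0.968]
contact_force: [-0.2, 0.2, -0.4]
opening: 0.0619
```

```bash
python3 - <<'E'
from plan import *
plan([(np.array([.437,-.3317,-.015]),down(.978),3)],62)
E
```

```text
[[62,-0.6,1.0,13.4,-0.004,-0.002,-0.003],[62,-0.6,0.9,13.4,-0.004,-0.002,-0.003],[62,-0.6,0.9,13.4,-0.004,-0.002,-0.003]]
max 13.4 0.004
```

{"op": "move_arm", "data": {
  "increments": [
    [62,-0.6,1,13.4,-0.004,-0.002,-0.003],
    [62,-0.6,0.9,13.4,-0.004,-0.002,-0.003],
    [62,-0.6,0.9,11,-0.004,-0.002,-0.003],
    [62,0,0,0,0,0,0]
  ]
}}

```text
time: 21.02
tool_pos: [0.4377, -0.3323, -0.0148]
tool_rot: [3.14, -0.0, 0.977]
contact_force: [-0.1, 0.5, -0.5]
opening: 0.0616
```

```bash
python3 - <<'E'
from plan import *
plan([(np.array([.437,-.3317,-.015]),down(.978),1)],62)
E
```

```text
[[62,0.1,-0.9,0.2,0.002,-0.0,-0.001]]
max 0.9 0.002
```

{"op": "move_arm", "data": {
  "increments": [
    [62,0,-0.9,1,0.002,0,0],
    [0,0,0,0,0,0,0],
    [0,0,0,0,0,0,0],
    [0,0,0,0,0,0,0],
    [0,0,0,0,0,0,0]
  ],
  "newtons": 40
}}

```text
time: 21.65
tool_pos: [0.4377, -0.3324, -0.0145]
tool_rot: [3.139, 0.0, 0.977]
contact_force: [0.0, -0.5, -2.1]
opening: 0.0393
```

```bash
python3 - <<'E'
from plan import *
p,Rm,o=pose(); print("bar centre in tool",Rm.T@(np.array([.437,-.3317,0])-p)*1000, o["opening"])
Rt=tilt('y',0)
T=tcp_for(Rt,82); print(T)
up=p+[0,0,.17]
plan([(up,Rm,4),(T+[-.015,0,.03],Rt,8)],0)
E
```

```text
bar centre in tool [  0.2278689   -0.90900528 -14.51196671] 0.03930367068124885
[ 0.51208044 -0.0610035   0.16233088]
[[0,-0.0,0.1,-42.5,0.0,0.0,0.0],[0,-0.0,0.1,-42.5,0.0,0.0,0.0],[0,-0.0,0.1,-42.5,0.0,0.0,0.0],[0,-0.0,0.1,-42.5,0.0,0.0,0.0],[0,32.3,-12.8,-4.6,-0.064,0.012,-0.043],[0,32.8,-11.1,-5.0,-0.064,0.012,-0.043],[0,33.3,-9.4,-5.3,-0.064,0.012,-0.043],[0,33.8,-7.6,-5.5,-0.064,0.012,-0.043],[0,34.1,-5.8,-5.5,-0.064,0.012,-0.043],[0,34.4,-4.0,-5.4,-0.064,0.012,-0.043],[0,34.6,-2.1,-5.2,-0.064,0.012,-0.043],[0,34.7,-0.3,-4.9,-0.064,0.012,-0.043]]
max 42.5 0.064
```

{"op": "move_arm", "data": {
  "increments": [
    [0,0,0,-43,0,0,0],
    [0,0,0,-43,0,0,0],
    [0,0,0,-43,0,0,0],
    [0,0,0,-43,0,0,0],
    [0,32.3,-12.8,-4.6,-0.064,0.012,-0.043],
    [0,32.8,-11.1,-5,-0.064,0.012,-0.043],
    [0,33.3,-9.4,-5.3,-0.064,0.012,-0.043],
    [0,33.8,-7.6,-5.5,-0.064,0.012,-0.043],
    [0,34.1,-5.8,-5.5,-0.064,0.012,-0.043],
    [0,34.4,-4,-5.4,-0.064,0.012,-0.043],
    [0,34.6,-2.1,-5.2,-0.064,0.012,-0.043],
    [0,34.7,0,-4.9,-0.064,0.012,-0.043]
  ]
}}

```text
time: 23.15
tool_pos: [0.4955, -0.054, 0.2012]
tool_rot: [2.606, -0.003, 1.336]
contact_force: [-0.8, -0.1, -0.5]
opening: 0.0395
```

```bash
python3 sp.py y -14.5; python3 - <<'E'
from plan import *
print(pose()[2]["qpos"].round(3))
Rt=tilt('y',0)
plan([(spt((.9,0,78-14.5)),Rt,2)],0)
E
```

```text
spindle coords TCP [  4.07   2.76 108.71] underside h 123.21 rot err [-0.0119  0.0074 -0.0068] F(sp) [-0.9 -0.3 -0.1] op 0.03946212591916814 t 23.15
[-0.281  0.031  2.079  0.055  0.497 -1.657]
[[0,-1.5,-1.9,22.6,0.006,-0.004,0.003],[0,-1.5,-1.7,22.6,0.006,-0.004,0.003]]
max 22.6 0.006
```

{"op": "move_arm", "data": {
  "increments": [
    [0,-1.5,-1.9,22,0.006,-0.004,0.003],
    [0,-1.5,-1.7,20,0.006,-0.004,0.003],
    [0,0,0,0,0,0,0]
  ]
}}

```text
time: 23.52
tool_pos: [0.5115, -0.0577, 0.1627]
tool_rot: [2.618, 0.001, 1.333]
contact_force: [0.4, 0.0, -1.8]
opening: 0.0396
```

```bash
python3 sp.py y -14.5; python3 - <<'E'
from plan import *
for n in ["scene","side","wrist"]: cam(n,"10")
Rt=tilt('y',0)
crop(load("scene","10"),300,180,120,110,"pics/c10sc.png",6)
crop(load("side","10"),270,140,110,110,"pics/c10s.png",6)
p,Rm,_=pose()
o=p+Rm@np.array([.0002,-.0009,-.0145])
for n in ("scene","side","wrist"):
    L=np.array([(x,y,20) for x,y in ((-75,20),(75,20),(75,-20),(-75,-20),(-58,0),(58,0))])/1000
    P=np.array([o+Rm[:,1]*l[0]+Rm[:,0]*l[1]-Rm[:,2]*l[2] for l in L]); print(n,proj(load(n,"10"),P).round(1).tolist())
E
```

```text
spindle coords TCP [-1.04  3.07 67.21] underside h 81.71 rot err [-0.      0.0021 -0.0056] F(sp) [-0.6  0.1 -1.7] op 0.039641898927783505 t 23.525
scene [[303.1, 233.8], [362.0, 195.4], [368.3, 203.3], [307.6, 242.8], [312.1, 233.8], [358.3, 203.7]]
side [[344.2, 224.0], [308.4, 180.3], [319.0, 173.9], [354.6, 217.0], [345.3, 215.5], [317.7, 182.0]]
wrist [[370.2, 144.0], [354.1, 434.6], [281.0, 434.4], [266.7, 143.7], [318.4, 186.6], [317.6, 413.6]]
```

View pics/c10sc.png

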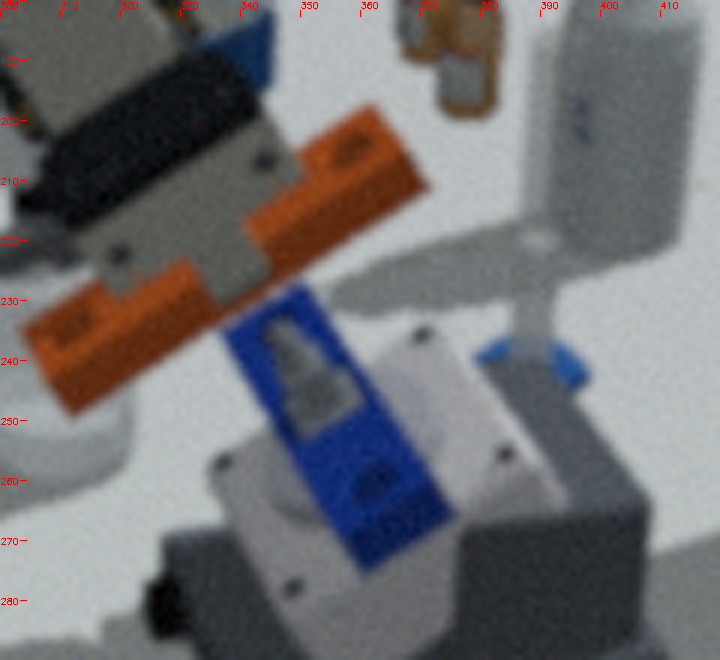

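View pics/c10s.png

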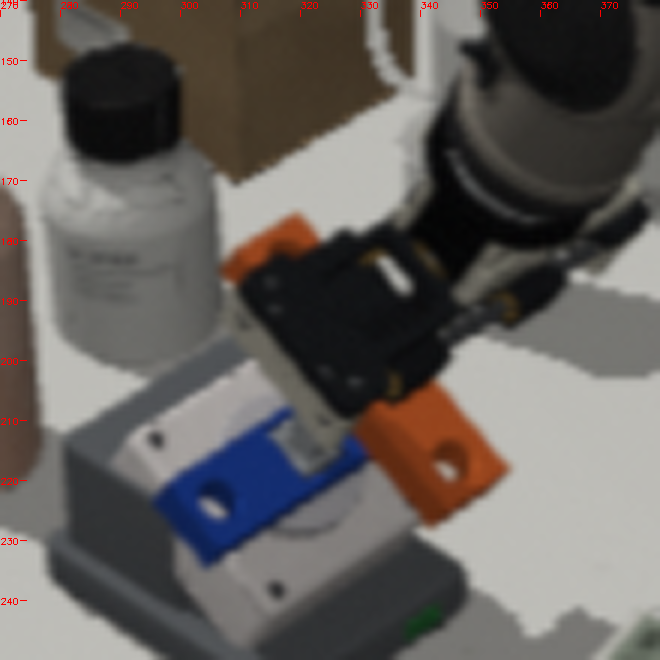

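View pics/wrist10.png

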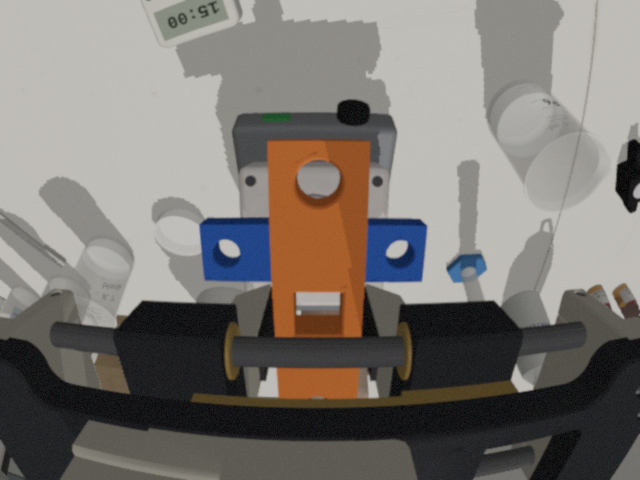

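```bash
python3 - <<'E'
from h import *
crop(load("wrist","10"),255,130,130,220,"pics/c10w.png",4)
crop(load("wrist","7"),255,130,130,220,"pics/c7w.png",4)
import cv2
a=np.hstack([cv2.imread("pics/c10w.png")[:,:],cv2.imread("pics/c7w.png")]); cv2.imwrite("pics/c710.png",cv2.resize(a,None,fx=.66,fy=.66))
E
```

```text
(no output)
```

View pics/c10w.png

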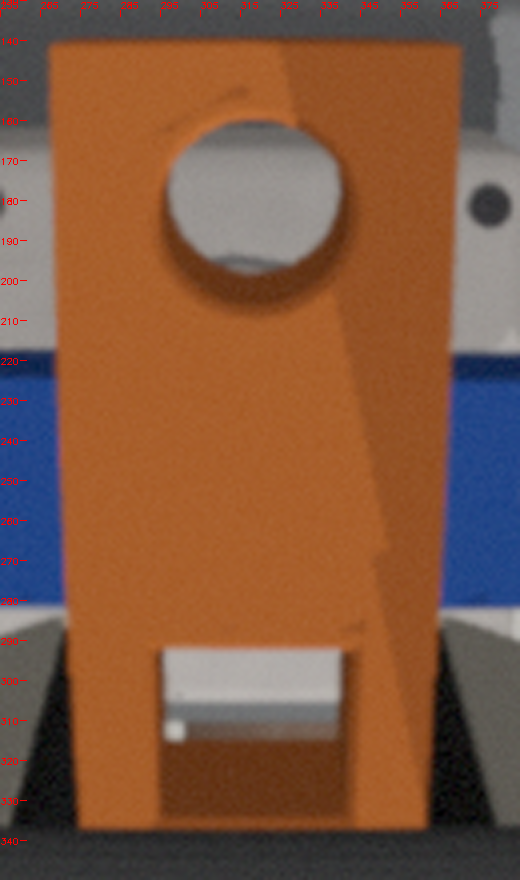

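View pics/c7w.png

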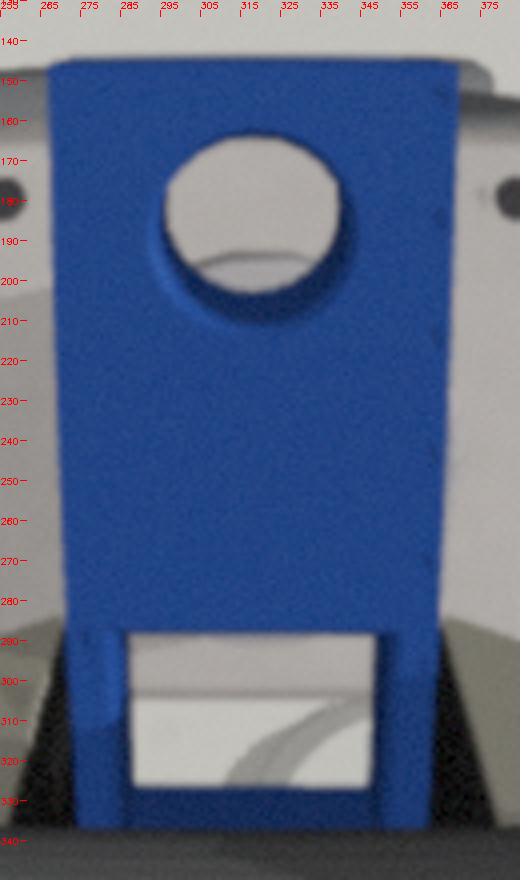

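```bash
python3 - <<'E'
from plan import *
from scipy.optimize import least_squares
# camera in tool frame is fixed; use tag-specific T relative to pose estimate
c=load("wrist","10")
p,Rm,_=pose()
def rows(v,w,th,b):
    o=p+Rm@np.array([0,v,w]); Q=Rm@R.from_rotvec([th,0,0]).as_matrix()
    pts=[(75,20),(75,-20),(58+9.5,0),(58-9.5,0),(b,0)]
    P=np.array([o-Q[:,1]*a/1000+Q[:,0]*d/1000-Q[:,2]*.02 for a,d in pts]); return proj(c,P)
obs=np.array([140.3,140.3,(119/4+130)-.6,313/4+130,648/4+130]); 
f=lambda q:np.r_[rows(q[0],-.0145,q[1],10.75)[:,1]-obs]
s=least_squares(f,[-.001,0]); print(s.x,s.fun.round(1))
print(rows(-.0009,-.0145,0,10.75).round(1).tolist())
E
```

```text
[-0.00679523  0.15513533] [-0.3 -0.6  0.3  0.3  0.3]
[[369.7, 144.0], [266.2, 143.7], [317.9, 162.5], [317.8, 210.2], [317.6, 296.5]]
```

```bash
cat >> plan.py <<'E'
def tcpo(Rt,h,off): return spt((0,0,h+10))-Rt@(np.array(off)/1000)
E
python3 - <<'E'
from plan import *
Rt=tilt('y',.04); O=(0,-2.5,-24.5)
plan([(tcpo(Rt,76,O),Rt,1),(tcpo(Rt,46,O),Rt,4)],0)
E
```

```text
[[0,-2.8,0.9,7.0,0.044,-0.002,0.005],[0,-0.0,0.3,7.5,0.0,0.0,0.0],[0,-0.0,0.3,7.5,0.0,0.0,0.0],[0,-0.0,0.3,7.5,0.0,0.0,0.0],[0,-0.0,0.3,7.5,0.0,0.0,0.0]]
max 7.5 0.044
```

{"op": "move_arm", "data": {
  "increments": [
    [0,-2.8,0.9,6,0.044,-0.002,0.005],
    [0,0,0,0,0,0,0],
    [0,0,0.3,7.5,0,0,0],
    [0,0,0.3,7.5,0,0,0],
    [0,0,0.3,7.5,0,0,0],
    [0,0,0,0,0,0,0]
  ]
}}

```text
time: 24.42
tool_pos: [0.5261, -0.0648, 0.1408]
tool_rot: [2.656, 0.0, 1.326]
contact_force: [-0.4, -0.1, -1.4]
opening: 0.0398
```

```bash
python3 sp.py y -14.5; python3 - <<'E'
from plan import *
print(pose()[2]["qpos"].round(3))
Rt=tilt('y',.04); O=(0,-2.5,-24.5)
plan([(tcpo(Rt,42,O),Rt,2)],0)
E
```

```text
spindle coords TCP [ 1.81 -0.33 40.27] underside h 54.77 rot err [ 0.0376 -0.0005  0.0004] F(sp) [-1.  -0.2 -1. ] op 0.039830236708920747 t 24.425
[-0.277  0.202  2.058  0.038  0.397 -1.635]
[[0,0.2,0.1,6.4,0.001,0.0,-0.0],[0,0.2,0.1,6.4,0.001,0.0,-0.0]]
max 6.4 0.001
```

{"op": "move_arm", "data": {
  "increments": [
    [0,0.2,0,6.4,0,0,0],
    [0,0.2,0,6.4,0,0,0],
    [0,0,0,0,0,0,0]
  ]
}}

```text
time: 24.8
tool_pos: [0.5324, -0.0659, 0.1285]
tool_rot: [2.656, 0.0, 1.326]
contact_force: [0.4, 0.2, -1.4]
opening: 0.0395
```

```bash
python3 sp.py y -14.5; python3 - <<'E'
from plan import *
Rt=tilt('y',.04); O=(0,-2.5,-24.5)
plan([(tcpo(Rt,33,O),Rt,2)],0)
c=cam("wrist","11"); crop(c,255,130,130,220,"pics/c11w.png",3)
c=cam("scene","11"); crop(c,300,180,120,110,"pics/c11sc.png",6)
E
```

```text
spindle coords TCP [ 1.16  0.17 26.46] underside h 40.96 rot err [ 0.0378 -0.0004  0.0003] F(sp) [-0.4  0.3 -1.3] op 0.03953384688744957 t 24.8
[[0,-0.1,0.3,4.0,0.001,0.0,-0.0],[0,-0.1,0.3,4.0,0.001,0.0,-0.0]]
max 4.0 0.001
```

View pics/c11w.png

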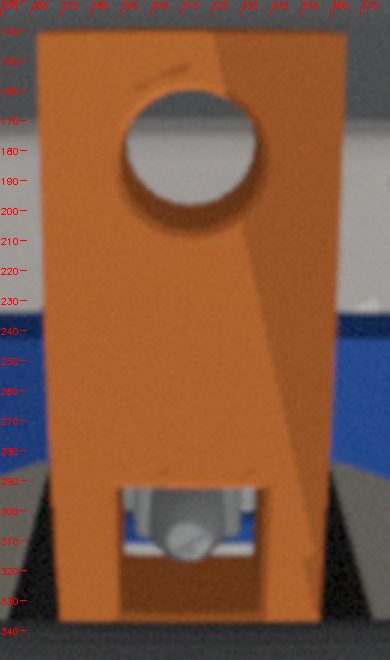

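View pics/c11sc.png

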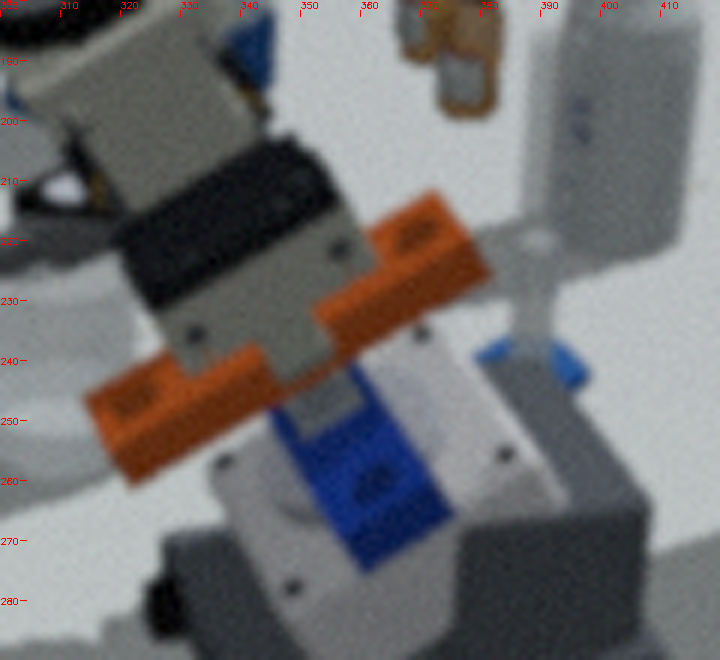

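{"op": "move_arm", "data": {
  "increments": [
    [0,-0.4,0.3,4,0,0,0],
    [0,-0.1,0.3,4,0,0,0],
    [0,0,0,0,0,0,0]
  ]
}}

```text
time: 25.28
tool_pos: [0.5369, -0.0676, 0.1221]
tool_rot: [2.654, 0.0, 1.326]
contact_force: [0.4, -0.5, -0.1]
opening: 0.0397
```

```bash
python3 sp.py y -14.5; python3 - <<'E'
from plan import *
print(pose()[2]["qpos"].round(3))
Rt=tilt('y',.04); O=(0,-2.5,-24.5)
plan([(tcpo(Rt,23,O),Rt,3)],0)
E
```

```text
spindle coords TCP [ 2.15 -0.42 18.55] underside h 33.05 rot err [ 0.0363 -0.0005  0.0003] F(sp) [ 0.4 -0.4 -0.4] op 0.03972091841745197 t 25.275
[-0.276  0.253  2.057  0.043  0.345 -1.64 ]
[[0,0.1,-0.1,3.4,0.001,0.0,-0.0],[0,0.1,-0.1,3.4,0.001,0.0,-0.0],[0,0.1,-0.1,3.4,0.001,0.0,-0.0]]
max 3.4 0.001
```

{"op": "move_arm", "data": {
  "increments": [
    [0,0,0,3.4,0.002,0,0],
    [0,0,0,3.4,0.001,0,0],
    [0,0,0,3.4,0.001,0,0],
    [0,0,0,0,0,0,0]
  ]
}}

```text
time: 25.78
tool_pos: [0.5419, -0.0688, 0.1124]
tool_rot: [2.659, 0.0, 1.326]
contact_force: [0.4, 0.6, -1.5]
opening: 0.0394
```

```bash
python3 sp.py y -14.5; python3 - <<'E'
from plan import *
print(pose()[2]["qpos"].round(3))
E
```

```text
spindle coords TCP [ 1.69 -0.39  7.57] underside h 22.07 rot err [ 0.0408 -0.0005  0.0002] F(sp) [-0.5  0.7 -1.5] op 0.039426171602785255 t 25.775
[-0.276  0.279  2.053  0.044  0.327 -1.64 ]
```

{"op": "move_arm", "data": {
  "increments": [
    [60,0,0,0,0,0,0],
    [60,0,0,0,0,0,0],
    [60,0,0,0,0,0,0],
    [60,0,0,-25,0,0,0],
    [60,0,0,-40,0,0,0],
    [60,0,0,-40,0,0,0],
    [60,0,0,0,0,0,0]
  ]
}}

```text
time: 26.65
tool_pos: [0.4939, -0.0569, 0.2088]
tool_rot: [2.657, 0.0, 1.326]
contact_force: [-0.1, -0.1, 0.1]
opening: 0.06
```

```bash
python3 - <<'E'
from plan import *
for n in ["scene","side","wrist"]: cam(n,"12")
crop(load("scene","12"),300,190,120,110,"pics/c12sc.png",6)
crop(load("side","12"),255,160,110,100,"pics/c12s.png",7)
M=Rs(YAW)
for h in (20,24):
  P=np.array([(a,b,20+h) for a,b in ((-75,20),(75,20),(75,-20),(-75,-20),(-58,0),(58,0))])/1000@M.T+SP
  for n in ["scene","side","wrist"]: print(h,n,proj(load(n,"12"),P).round(1).tolist())
E
```

```text
20 scene [[317.7, 254.0], [375.2, 217.1], [381.7, 225.5], [322.4, 263.4], [326.6, 254.4], [371.8, 225.5]]
20 side [[335.9, 233.8], [301.5, 191.4], [311.9, 185.2], [346.1, 227.0], [337.1, 225.6], [310.6, 193.0]]
20 wrist [[348.3, 135.4], [344.0, 334.5], [292.8, 334.4], [289.5, 135.2], [318.9, 159.7], [318.4, 315.3]]
24 scene [[316.8, 252.7], [374.5, 215.8], [380.9, 224.2], [321.5, 262.1], [325.7, 253.2], [371.0, 224.2]]
24 side [[336.5, 233.2], [302.0, 190.7], [312.4, 184.4], [346.6, 226.3], [337.6, 224.9], [311.1, 192.3]]
24 wrist [[348.7, 135.2], [344.3, 337.0], [292.5, 336.9], [289.1, 135.1], [318.9, 160.0], [318.4, 317.6]]
```

View pics/c12sc.png

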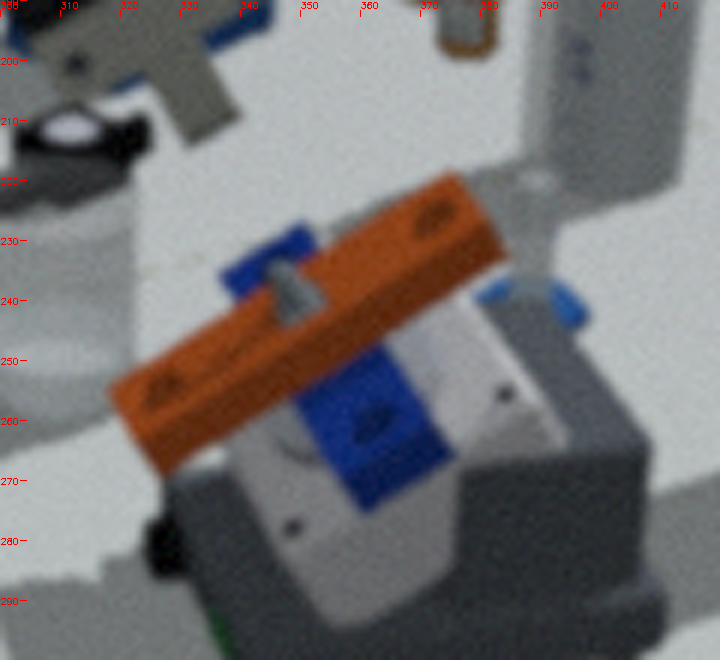

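View pics/c12s.png

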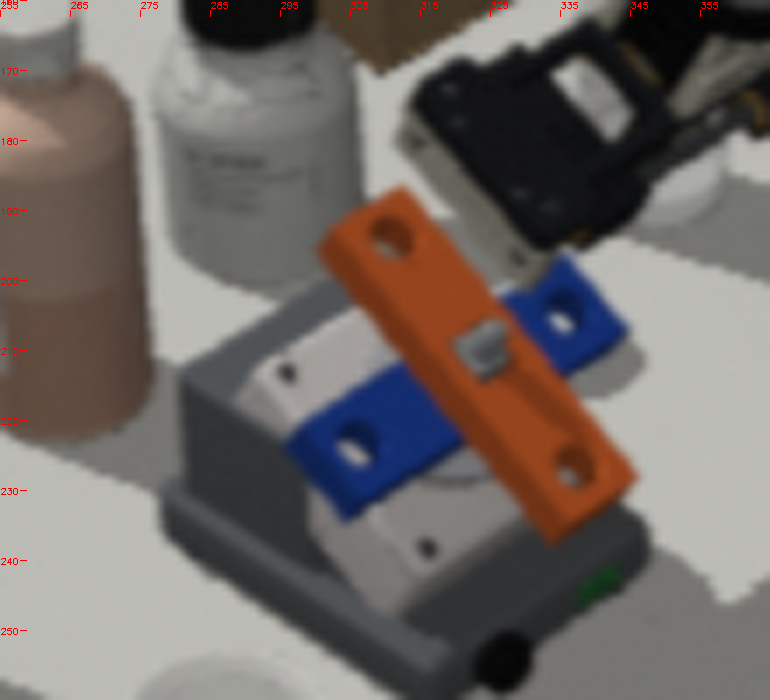

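View pics/wrist12.png

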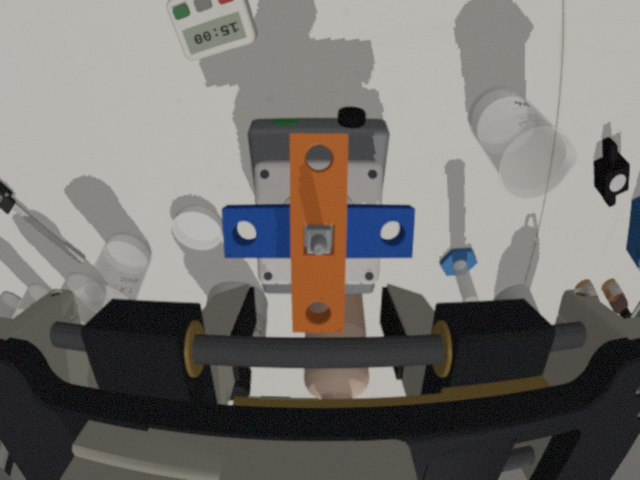

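```bash
python3 - <<'E'
from plan import *
s=load("side","12"); 
for q in ((150,357),(183,322),(120,335),(138,350)): print(q,unproj(s,q,0).round(3))
plan([(np.array([.50,.03,.25]),down(1.5),4),(np.array([.615,.285,.22]),down(1.84),7)],62)
E
```

```text
(150, 357) [0.687 0.487 0.   ]
(183, 322) [0.691 0.36  0.   ]
(120, 335) [0.8   0.473 0.   ]
(138, 350) [0.727 0.486 0.   ]
[[62,21.5,2.0,-11.6,0.119,0.01,-0.043],[62,21.5,1.5,-11.6,0.119,0.01,-0.043],[62,21.6,1.1,-11.5,0.119,0.01,-0.043],[62,21.7,0.6,-11.4,0.119,0.01,-0.043],[62,37.5,13.8,4.3,0.0,0.0,-0.049],[62,36.8,15.6,4.3,0.0,0.0,-0.049],[62,36.0,17.4,4.3,0.0,0.0,-0.049],[62,35.1,19.1,4.3,0.0,0.0,-0.049],[62,34.1,20.8,4.3,0.0,0.0,-0.049],[62,33.1,22.4,4.3,0.0,0.0,-0.049],[62,32.0,24.0,4.3,0.0,0.0,-0.049]]
max 37.5 0.119
```

{"op": "move_arm", "data": {
  "increments": [
    [62,21.5,2,-11.6,0.119,0.01,-0.043],
    [62,21.5,1.5,-11.6,0.119,0.01,-0.043],
    [62,21.6,1.1,-11.5,0.119,0.01,-0.043],
    [62,21.7,0.6,-11.4,0.119,0.01,-0.043],
    [62,37.5,13.8,4.3,0,0,-0.049],
    [62,36.8,15.6,4.3,0,0,-0.049],
    [62,36,17.4,4.3,0,0,-0.049],
    [62,35.1,19.1,4.3,0,0,-0.049],
    [62,34.1,20.8,4.3,0,0,-0.049],
    [62,33.1,22.4,4.3,0,0,-0.049],
    [62,32,24,4.3,0,0,-0.049],
    [62,0,0,0,0,0,0]
  ]
}}

```text
time: 28.3
tool_pos: [0.6136, 0.2963, 0.1885]
tool_rot: [-3.091, -0.011, 1.856]
contact_force: [-0.1, 0.3, 0.3]
opening: 0.062
```

```bash
python3 - <<'E'
from plan import *
p,Rm,o=pose();print(o["qpos"].round(3),o["qvel"].round(3))
c=cam("wrist","13"); print(p,pose()[0])
E
```

```text
[ 0.331  0.687  0.988  0.013  1.517 -1.527] [-0.029 -0.004  0.032 -0.023  0.004  0.002]
[0.61361399 0.2963339  0.1884878 ] [0.61340314 0.29483353 0.18886983]
```

View pics/wrist13.png

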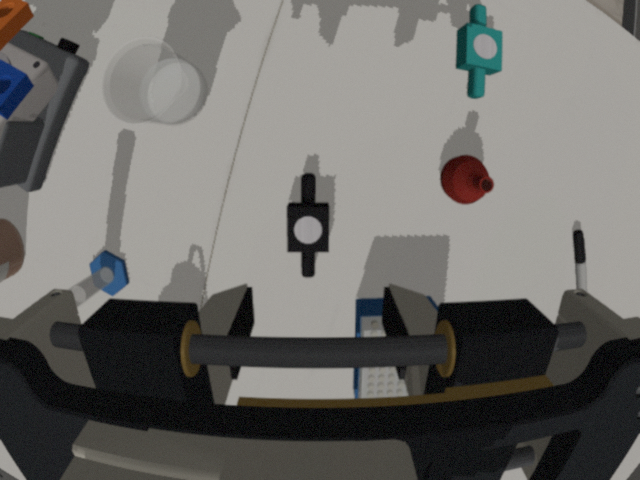

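```bash
python3 - <<'E'
from h import *
crop(load("wrist","13"),275,165,70,120,"pics/c13.png",5)
E
```

```text
(no output)
```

View pics/c13.png

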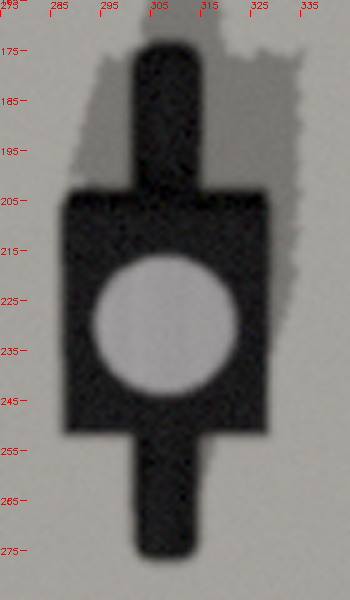

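```bash
python3 - <<'E'
from plan import *
from fit import cp
c=load("wrist","13")
d=unproj(c,cp(5,275,165,[(165,325)])[0],.031); print("disc",d)
a,b=[unproj(c,k,.03) for k in cp(5,275,165,[(66,433),(267,432)])]; print(a,b,b-a,np.arctan2(*(b-a)[[1,0]]),np.linalg.norm(b-a))
e,f=[unproj(c,k,.011) for k in cp(5,275,165,[(167,45),(166,558)])]; print(e,f,np.arctan2(*(f-e)[[1,0]]))
yaw=np.arctan2(*(b-a)[[1,0]])
plan([(np.array([d[0],d[1],.06]),down(yaw),5)],62)
E
```

```text
disc [0.62022729 0.28922229 0.031     ]
[0.64606954 0.2769373  0.03      ] [0.63506528 0.31374762 0.03      ] [-0.01100426  0.03681032  0.        ] 1.8612848225931324 0.03841995908959655
[0.57114649 0.2750018  0.011     ] [0.67164137 0.30384901 0.011     ] 0.2795355670191808
[[62,-1.7,2.3,25.7,-0.01,-0.002,-0.001],[62,-1.7,2.0,25.7,-0.01,-0.002,-0.001],[62,-1.6,1.8,25.7,-0.01,-0.002,-0.001],[62,-1.6,1.5,25.7,-0.01,-0.002,-0.001],[62,-1.5,1.3,25.8,-0.01,-0.002,-0.001]]
max 25.8 0.01
```

{"op": "move_arm", "data": {
  "increments": [
    [62,-1.7,2.3,26,-0.01,-0.002,0],
    [62,-1.7,2,26,-0.01,-0.002,0],
    [62,-1.6,1.8,26,-0.01,-0.002,0],
    [62,-1.6,1.5,26,-0.01,-0.002,0],
    [62,-1.5,1.3,26,-0.01,-0.002,0],
    [62,0,0,18,0,0,0],
    [62,0,0,0,0,0,0]
  ]
}}

```text
time: 29.22
tool_pos: [0.6187, 0.2786, 0.0323]
tool_rot: [-3.134, 0.003, 1.844]
contact_force: [-0.2, -0.4, 0.1]
opening: 0.0619
```

```bash
python3 - <<'E'
from plan import *
plan([(np.array([.6203,.2895,-.014]),down(1.852),3)],62)
E
```

```text
[[62,3.4,1.6,15.4,-0.002,0.001,-0.003],[62,3.4,1.6,15.4,-0.002,0.001,-0.003],[62,3.4,1.6,15.4,-0.002,0.001,-0.003]]
max 15.4 0.003
```

{"op": "move_arm", "data": {
  "increments": [
    [62,10,4.5,3,-0.004,0.002,-0.008],
    [62,0,0,0,0,0,0],
    [62,0,0,14,0,0,0],
    [62,0,0,14,0,0,0],
    [62,0,0,12,0,0,0],
    [62,0,0,0,0,0,0]
  ]
}}

```text
time: 29.98
tool_pos: [0.6212, 0.2894, -0.0119]
tool_rot: [-3.141, 0.001, 1.851]
contact_force: [-0.2, -0.3, 0.1]
opening: 0.0618
```

```bash
python3 - <<'E'
from plan import *
plan([(np.array([.6203,.2895,-.013]),down(1.852),1)],62)
c=cam("wrist","14")
E
```

```text
[[62,0.3,-0.9,1.1,-0.001,0.001,-0.001]]
max 1.1 0.001
```

View pics/wrist14.png

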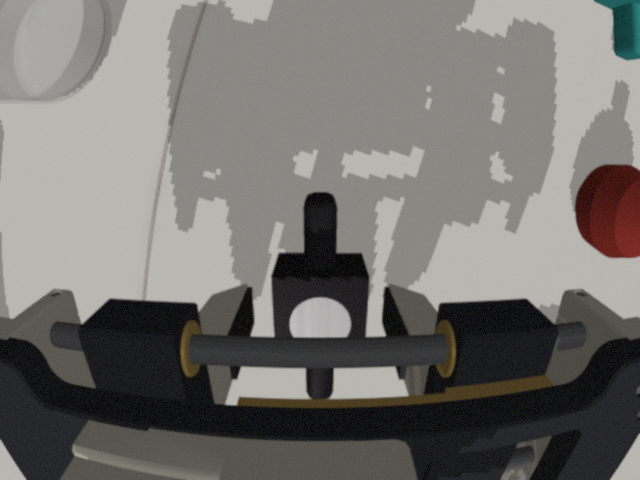

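```bash
python3 - <<'E'
from plan import *
c=load("wrist","14"); p,Rm,_=pose()
crop(c,260,180,120,170,"pics/c14.png",5)
for q in ((320,297),(320,318.5),(320,340)): 
    P=unproj(c,q,.0315); print(P,(Rm.T@(P-p)*1000).round(1))
for q in ((305,192.5),(320,192.5)): 
    P=unproj(c,q,.022); print(P,(Rm.T@(P-p)*1000).round(1))
E
```

```text
[0.60691238 0.28587917 0.0315    ] [  0.5 -15.2 -42.7]
[0.61647504 0.28867588 0.0315    ] [  0.5  -5.3 -42.7]
[0.62667352 0.29166085 0.0315    ] [  0.6   5.4 -42.7]
[0.56940953 0.26878551 0.022     ] [ -5.6 -56.  -33.2]
[0.56776372 0.27447944 0.022     ] [  0.4 -56.  -33.2]
```

View pics/c14.png

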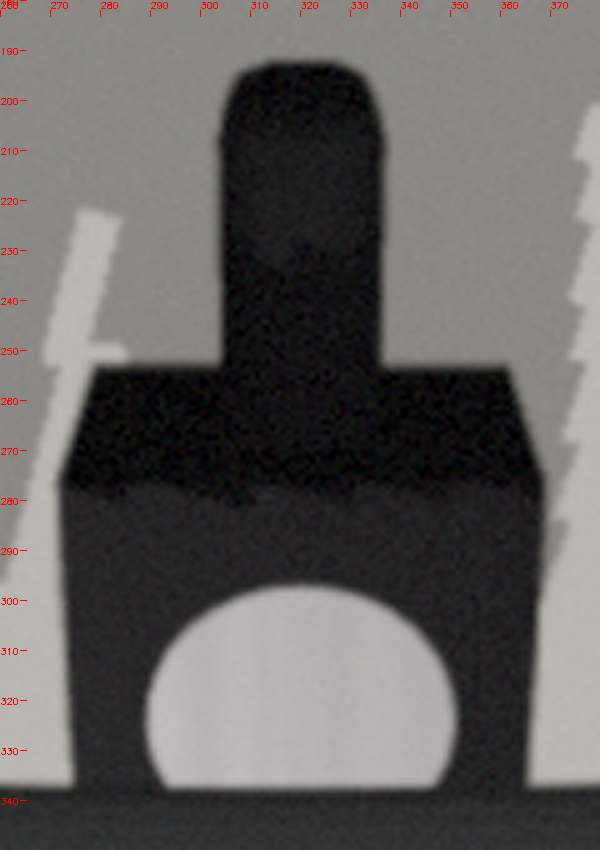

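```bash
python3 - <<'E'
from plan import *
c=load("wrist","14"); p,Rm,_=pose()
for q,z in (((320,324),.0315),((320,276.5),.03),((320,253.5),0),((320,192.5),0.01)):
    P=unproj(c,q,z); print(q,(Rm.T@(P-p)*1000).round(1))
L=unproj(c,(289.3,324),.0315);Q=unproj(c,(351.2,324),.0315);print(np.linalg.norm(L-Q))
E
```

```text
(320, 324) [  0.5  -2.6 -42.7]
(320, 276.5) [  0.4 -23.6 -41.2]
(320, 253.5) [  0.6 -23.  -11.2]
(320, 192.5) [  0.4 -54.  -21.2]
0.025919129335764058
```

{"op": "move_arm", "data": {
  "increments": [
    [62,0.3,-1.4,1.5,0,0,0],
    [0,0,0,0,0,0,0],
    [0,0,0,0,0,0,0],
    [0,0,0,0,0,0,0],
    [0,0,0,0,0,0,0]
  ],
  "newtons": 40
}}

```text
time: 30.65
tool_pos: [0.621, 0.2897, -0.0114]
tool_rot: [3.139, 0.001, 1.851]
contact_force: [-0.1, -0.8, -1.5]
opening: 0.0394
```

```bash
python3 - <<'E'
from plan import *
p,Rm,o=pose(); print(p,o["opening"])
c=cam("wrist","15"); crop(c,260,180,120,170,"pics/c15.png",5)
for q,z in (((320,324),.0315),((320,276.5),.03),((320,253.5),0),((320,192.5),0.01)):
    pass
print("est centre from (.6203,.2895):",(Rm.T@(np.array([.6203,.2895,0])-p)*1000).round(2))
Rt=tilt('y',0.03)
T=tcpo(Rt,95,(0,0,-24)); print(T)
up=p+[0,0,.17]
plan([(up,Rm,4),(T+[-.0,0,.02],Rt,8)],0)
E
```

```text
[ 0.62101659  0.28974603 -0.01142876] 0.03942816598823786
est centre from (.6203,.2895): [ -0.05  -0.72 -11.43]
[ 0.50428942 -0.05906384  0.17479746]
[[0,-0.1,0.1,-42.5,-0.0,-0.0,-0.0],[0,-0.1,0.1,-42.5,-0.0,-0.0,-0.0],[0,-0.1,0.1,-42.5,-0.0,-0.0,-0.0],[0,-0.1,0.1,-42.5,-0.0,-0.0,-0.0],[0,-37.9,-26.1,-4.6,-0.06,-0.016,0.064],[0,-39.5,-23.3,-5.4,-0.06,-0.016,0.064],[0,-41.0,-20.4,-6.1,-0.06,-0.016,0.064],[0,-42.3,-17.3,-6.5,-0.06,-0.016,0.064],[0,-43.5,-14.1,-6.8,-0.06,-0.016,0.064],[0,-44.4,-10.9,-6.8,-0.06,-0.016,0.064],[0,-45.1,-7.6,-6.7,-0.06,-0.016,0.064],[0,-45.6,-4.3,-6.3,-0.06,-0.016,0.064]]
max 45.6 0.064
```

View pics/c15.png

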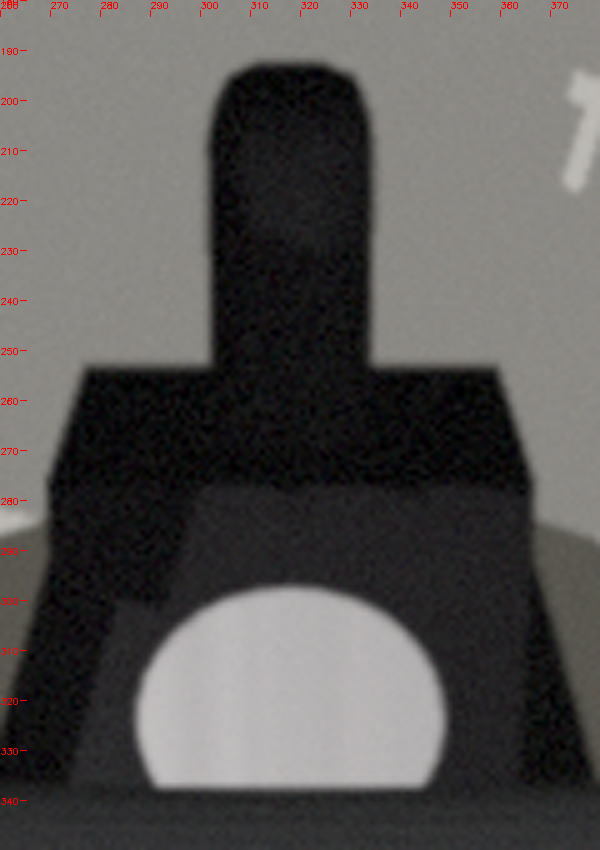

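{"op": "move_arm", "data": {
  "increments": [
    [0,0,0,-45,0,0,0],
    [0,0,0,-45,0,0,0],
    [0,0,0,-45,0,0,0],
    [0,0,0,-45,0,0,0],
    [0,-37.9,-26.1,-4.6,-0.06,-0.016,0.064],
    [0,-39.5,-23.3,-5.4,-0.06,-0.016,0.064],
    [0,-41,-20.4,-6.1,-0.06,-0.016,0.064],
    [0,-42.3,-17.3,-6.5,-0.06,-0.016,0.064],
    [0,-43.5,-14.1,-6.8,-0.06,-0.016,0.064],
    [0,-44.4,-10.9,-6.8,-0.06,-0.016,0.064],
    [0,-45.1,-7.6,-6.7,-0.06,-0.016,0.064],
    [0,-42,-4.3,-6.3,-0.06,-0.016,0.064]
  ]
}}

```text
time: 32.2
tool_pos: [0.4997, -0.0628, 0.2108]
tool_rot: [2.629, -0.003, 1.316]
contact_force: [0.6, -0.2, -1.3]
opening: 0.0398
```

```bash
python3 sp.py y -11.4; python3 - <<'E'
from plan import *
print(pose()[2]["qpos"].round(3))
Rt=tilt('y',0.03)
plan([(tcpo(Rt,78,(0,-1.2,-21.4)),Rt,2)],0)
E
```

```text
spindle coords TCP [ 14.2   -4.72 114.01] underside h 125.41 rot err [ 0.0111 -0.0023  0.0106] F(sp) [-0.1 -0.  -1.4] op 0.039787195731220075 t 32.2
[-0.292  0.035  2.03   0.04   0.564 -1.635]
[[0,2.3,-6.6,23.8,0.009,0.001,-0.005],[0,2.4,-6.3,23.8,0.009,0.001,-0.005]]
max 23.8 0.009
```

{"op": "move_arm", "data": {
  "increments": [
    [0,2.3,-6.6,20,0.009,0,-0.005],
    [0,2.4,-6.3,18,0.009,0,-0.005],
    [0,0,0,0,0,0,0]
  ]
}}

```text
time: 32.58
tool_pos: [0.5055, -0.0631, 0.1716]
tool_rot: [2.646, 0.002, 1.318]
contact_force: [0.0, 0.3, -0.8]
opening: 0.0398
```

```bash
python3 sp.py y -11.4; python3 - <<'E'
from plan import *
print(pose()[2]["qpos"].round(3))
for n in ["scene","side","wrist"]: cam(n,"16")
crop(load("scene","16"),300,180,120,110,"pics/c16sc.png",6)
crop(load("wrist","16"),200,130,240,210,"pics/c16w.png",3)
crop(load("side","16"),270,140,110,110,"pics/c16s.png",6)
Rt=tilt('y',0.03)
plan([(tcpo(Rt,66,(0,-1.2,-21.4)),Rt,2)],0)
E
```

```text
spindle coords TCP [-0.47 -3.58 77.13] underside h 88.53 rot err [ 0.0278 -0.0057  0.0065] F(sp) [-0.4  0.3 -0.7] op 0.039838034530081015 t 32.575
[-0.284  0.111  2.068  0.029  0.467 -1.625]
[[0,1.7,-0.2,11.8,0.003,0.003,-0.003],[0,1.7,-0.1,11.8,0.003,0.003,-0.003]]
max 11.8 0.003
```

View pics/c16sc.png

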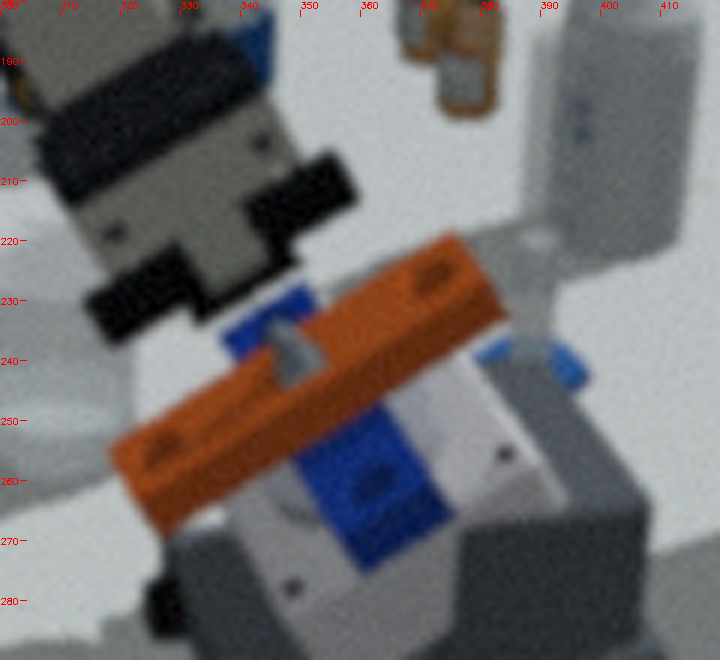

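View pics/c16w.png

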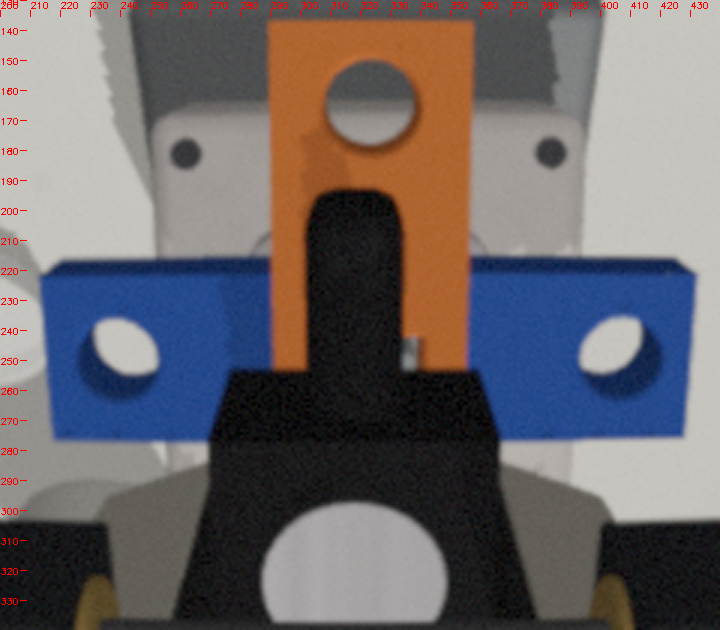

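View pics/c16s.png

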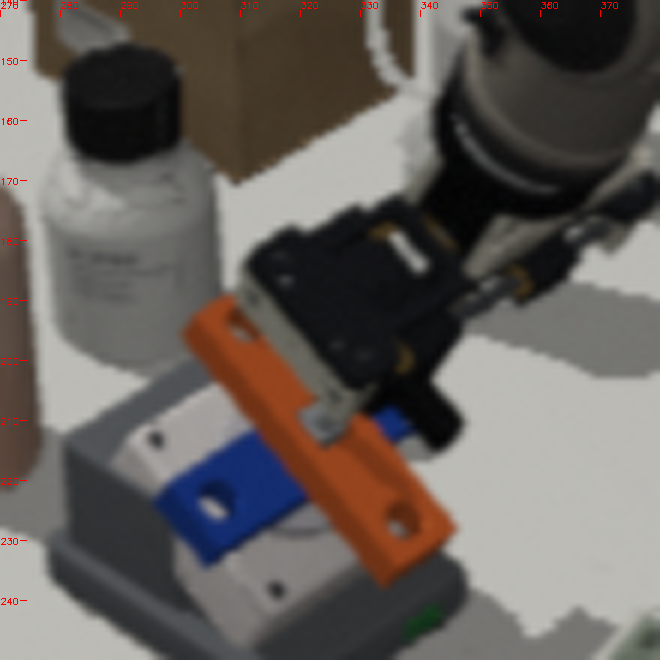

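{"op": "move_arm", "data": {
  "increments": [
    [0,1.8,-0.2,9,0.003,0.003,-0.003],
    [0,1.7,0,8,0,0.003,-0.003],
    [0,0,0,0,0,0,0],
    [0,0,0,0,0,0,0]
  ]
}}

```text
time: 33.22
tool_pos: [0.5165, -0.0613, 0.1586]
tool_rot: [2.643, -0.001, 1.329]
contact_force: [-0.1, -0.3, -1.6]
opening: 0.0396
```

```bash
python3 sp.py y -11.4; python3 - <<'E'
from plan import *
Rt=tilt('y',0.03)
plan([(tcpo(Rt,62,(0,-1.2,-21.4)),Rt,1)],0)
E
```

```text
spindle coords TCP [ 1.93  0.82 60.74] underside h 72.14 rot err [ 0.0251  0.0015 -0.0012] F(sp) [-0.9 -0.3 -1.4] op 0.039638204431938336 t 33.225
[[0,-0.8,-1.1,10.2,0.005,-0.001,0.001]]
max 10.2 0.005
```

{"op": "move_arm", "data": {
  "increments": [
    [0,-0.8,-1.1,8,0.003,0,0],
    [0,0,0,0,0,0,0]
  ]
}}

```text
time: 33.48
tool_pos: [0.5193, -0.0628, 0.1506]
tool_rot: [2.646, -0.001, 1.329]
contact_force: [-0.8, 0.7, -1.7]
opening: 0.0397
```

```bash
python3 sp.py y -11.4; python3 - <<'E'
from plan import *
Rt=tilt('y',0.03)
plan([(tcpo(Rt,55,(0,-1.2,-21.4)),Rt,2)],0)
E
```

```text
spindle coords TCP [ 6.000e-01 -3.000e-02  5.232e+01] underside h 63.72 rot err [ 0.0281  0.0015 -0.0012] F(sp) [-1.7  0.5 -1. ] op 0.03969504258235192 t 33.475
[[0,0.0,0.1,4.4,0.001,-0.001,0.001],[0,0.0,0.1,4.4,0.001,-0.001,0.001]]
max 4.4 0.001
```

{"op": "move_arm", "data": {
  "increments": [
    [0,0,0.1,4,0,0,0],
    [0,0,0.1,4,0,0,0],
    [0,0,0,0,0,0,0]
  ]
}}

```text
time: 33.85
tool_pos: [0.5235, -0.0639, 0.1431]
tool_rot: [2.646, -0.001, 1.328]
contact_force: [-0.1, 0.2, -1.9]
opening: 0.0398
```

```bash
python3 sp.py y -11.4
```

```text
spindle coords TCP [ 0.57 -0.1  43.69] underside h 55.09 rot err [ 0.0282  0.0014 -0.0011] F(sp) [-1.1  0.2 -1.6] op 0.0397660430916478 t 33.85
```

{"op": "move_arm", "data": {
  "increments": [
    [0,0,0,3.5,0,0,0],
    [0,0,0,3.5,0,0,0],
    [0,0,0,0,0,0,0]
  ]
}}

```text
time: 34.22
tool_pos: [0.527, -0.0648, 0.1366]
tool_rot: [2.646, -0.001, 1.328]
contact_force: [-0.2, 0.0, -1.2]
opening: 0.0398
```

```bash
python3 sp.py y -11.4
```

```text
spindle coords TCP [ 0.45 -0.07 36.24] underside h 47.64 rot err [ 0.028   0.0014 -0.0012] F(sp) [-0.8 -0.  -0.9] op 0.03976432490130398 t 34.225
```

{"op": "move_arm", "data": {
  "increments": [
    [0,0,0,3,0,0,0],
    [0,0,0,3,-0.01,0,0],
    [0,0,0,0,0,0,0]
  ]
}}

```text
time: 34.6
tool_pos: [0.5299, -0.0655, 0.1309]
tool_rot: [2.635, -0.001, 1.329]
contact_force: [0.1, -0.3, -0.2]
opening: 0.0394
```

```bash
python3 sp.py y -11.4;  python3 - <<'E'
from plan import *
for n in ["scene","side"]: cam(n,"17")
crop(load("scene","17"),300,190,120,100,"pics/c17sc.png",6)
E
```

```text
spindle coords TCP [ 2.200e-01 -1.000e-02  2.982e+01] underside h 41.22 rot err [ 0.0173  0.0014 -0.0012] F(sp) [ 0.1 -0.3 -0.3] op 0.03941983521605604 t 34.6
```

View pics/c17sc.png

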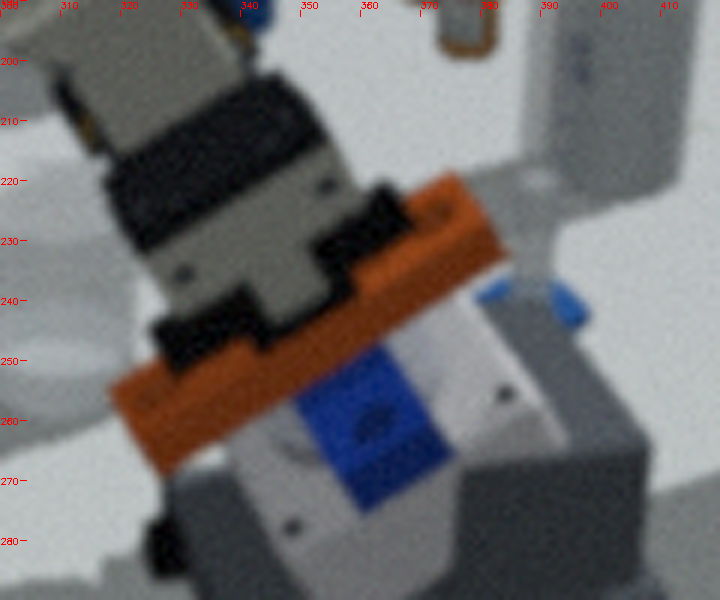

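{"op": "move_arm", "data": {
  "increments": [
    [0,0,0,1.5,-0.008,0,0],
    [0,0,0,1,0,0,0],
    [0,0,0,0,0,0,0]
  ]
}}

```text
time: 35.08
tool_pos: [0.5312, -0.0658, 0.1302]
tool_rot: [2.625, -0.0, 1.329]
contact_force: [-0.2, -0.7, -0.9]
opening: 0.0397
```

```bash
python3 sp.py y -11.4
```

```text
spindle coords TCP [ 1.03 -0.07 28.52] underside h 39.92 rot err [ 0.0066  0.0013 -0.0015] F(sp) [-0.4 -0.7 -0.7] op 0.03965389450291836 t 35.075
```

{"op": "move_arm", "data": {
  "increments": [
    [0,0,0,1.2,0,0,0],
    [60,0,0,0,0,0,0],
    [60,0,0,0,0,0,0],
    [60,0,0,0,0,0,0],
    [60,0,0,-25,0,0,0],
    [60,0,0,-40,0,0,0],
    [60,0,0,-40,0,0,0],
    [60,0,0,0,0,0,0]
  ]
}}

```text
time: 36.08
tool_pos: [0.4805, -0.0534, 0.2233]
tool_rot: [2.624, -0.0, 1.329]
contact_force: [0.6, 0.2, -0.3]
opening: 0.0604
```

```bash
python3 - <<'E'
from plan import *
for n in ["scene","side","wrist"]: cam(n,"18")
crop(load("scene","18"),300,190,120,110,"pics/c18sc.png",6)
crop(load("side","18"),255,160,110,100,"pics/c18s.png",7)
M=Rs(YAW)
for h in (40,45):
  P=np.array([(0,0,h+31),(-52,0,h+22),(52,0,h+22),(-22,20,h+30),(22,20,h+30),(22,-20,h+30),(-22,-20,h+30)])/1000@M.T+SP
  for n in ["scene","side","wrist"]: print(h,n,proj(load(n,"18"),P).round(1).tolist())
E
```

```text
40 scene [[342.6, 230.0], [324.1, 246.0], [365.0, 219.8], [331.6, 231.5], [348.7, 220.5], [354.4, 229.1], [336.8, 240.4]]
40 side [[327.8, 203.8], [338.7, 220.2], [314.7, 190.7], [327.6, 213.6], [317.3, 201.0], [327.8, 194.5], [338.0, 206.9]]
40 wrist [[318.2, 249.8], [318.5, 172.3], [317.9, 311.4], [348.1, 218.3], [346.4, 279.0], [289.8, 278.8], [288.6, 218.1]]
45 scene [[341.5, 228.3], [323.0, 244.4], [364.0, 218.1], [330.5, 229.9], [347.7, 218.9], [353.4, 227.4], [335.7, 238.7]]
45 side [[328.5, 202.9], [339.4, 219.3], [315.3, 189.8], [328.3, 212.7], [318.0, 200.1], [328.4, 193.6], [338.6, 206.0]]
45 wrist [[318.2, 252.1], [318.5, 173.1], [317.9, 314.5], [348.7, 220.0], [346.9, 281.8], [289.3, 281.6], [288.0, 219.8]]
```

View pics/c18sc.png

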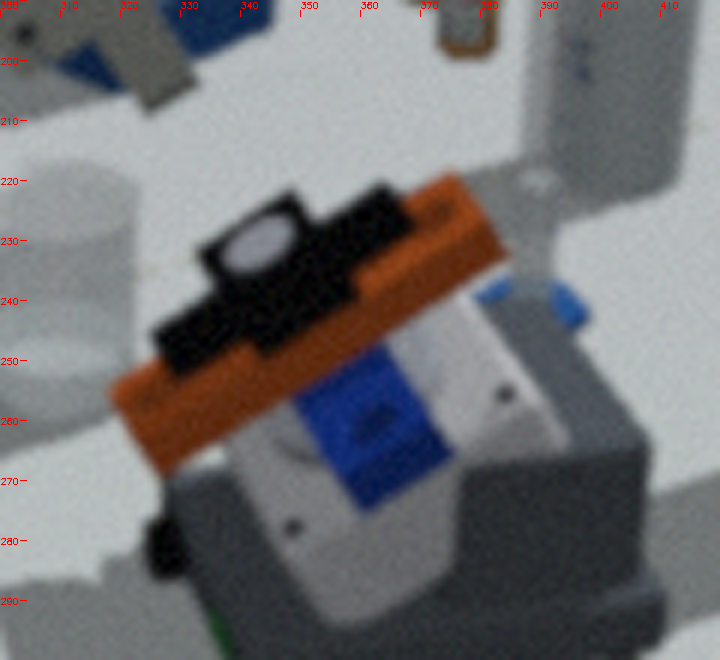

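View pics/c18s.png

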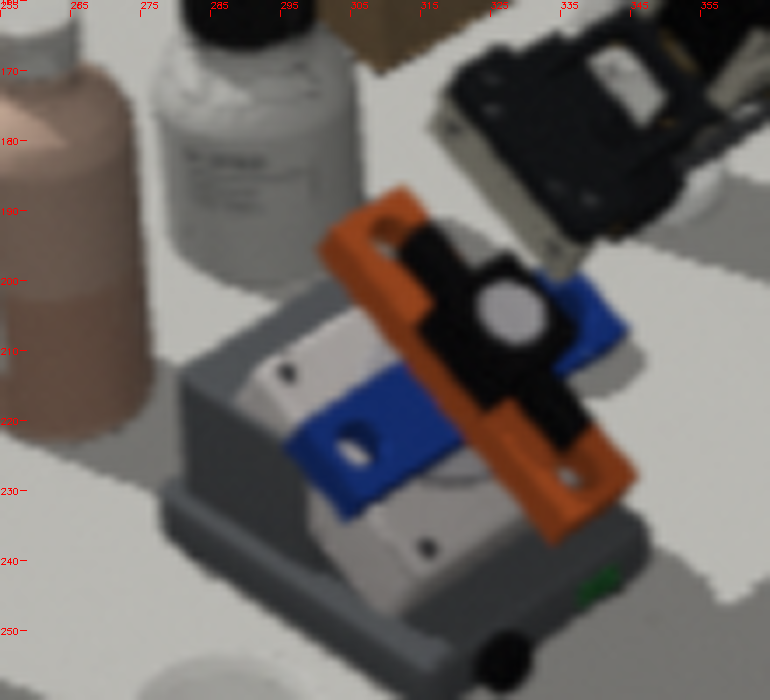

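View pics/wrist18.png

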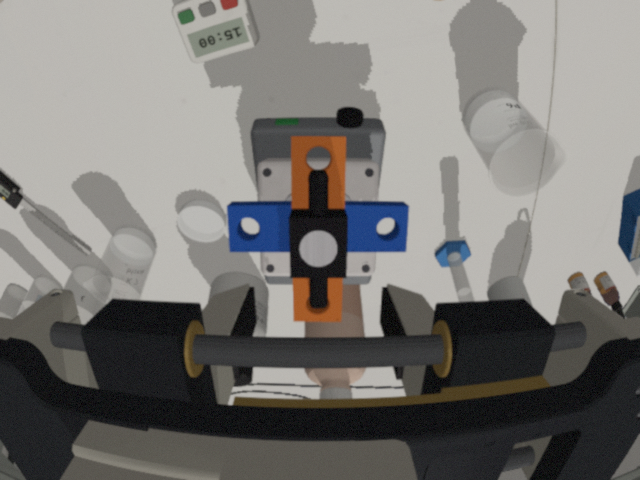

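```bash
python3 - <<'E'
from cell import robot
print(robot.hand_in(), robot.observe()["time"])
E
```

```text
the job is handed in; nothing more can be done
the job is handed in; nothing more can be done
```

The rotator is built up on its spindle and handed in at about 36 s of the 72 s. The blue arm is level across the machine on the flange. The orange arm lies up and down the slope on top of it. The black clamp is down on the orange arm. I left the turquoise look-alike and the other things alone.

**Final position checks:** in the scene, side and wrist views the clamp's disc sits within about 1 pixel of where it should be when fully seated. Pictures taken after each release showed the blue and orange arms at their seated positions to within about 1–4 pixels. Height is the least well checked: 4 mm shifts the image by only 1–3 pixels. At release, the tool pose put the clamp's underside at 39.9 mm, against 40 mm nominal. The gripper had drawn back with open jaws and was touching nothing.

**What went wrong or disagreed:**
- **Missed grasps:** the first three closings on the blue arm missed it, because the real fingertips are about 19 mm behind the reported tool point. I corrected for this afterwards, and the blue arm was not disturbed.
- **Joint 5 limit:** joint 5 reached its lower limit while the blue arm was going on. I finished the blue and orange arms with a slight tilt (0.04 to 0.1 rad) and let each drop its last 2–3 mm.
- **Orange arm position:** the wrist and side cameras differed by about 2 mm on where the orange arm lay. I corrected for this before putting it on.
- **Forces:** readings stayed around 2 N at every point I checked, so no firm press against the seats was measured. That the parts are fully seated rests on the pictures and the tool pose.
- **Bystanders:** I saw no sign of them moving in the pictures I took, but I did not measure each one again at the end.

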